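# Scan the framed pictures and shift them onto the display stand

### The job

Two or three small framed pictures lie on the desk: while all of them still lie there, take the scanner and read the barcode label of every one, the largest first and the smallest last, holding the beam still on each label's centre for a second from about 7 cm with the scan line along the label, then lay the scanner back in its cradle. Then slide the lifter under each picture and carry it onto the display stand, until all lie flat side by side, wholly on the board and about midway between front and back, and put the lifter back flat on its mat the way it lay. Never touch the pictures with the gripper, do not turn one over, and leave the mug and paperweight where they are.

Things in the scene. Friction and masses are not known exactly. Their poses are not given: they have to be found in the camera images.
- frame_large: the large framed picture (may be absent), lying face up: a flat wooden frame 140 mm long (its x), 104 mm wide (its y), 12 mm thick, about 160 g, on two cork battens 14 mm high, 8 mm wide, along both y edges: beneath is a tunnel 88 mm wide, 14 mm high, open at both x ends; top face at z 26; origin: centre, at the battens' feet; x points roughly away from the robot at the start, z up
- label_large (a point): centre of the white barcode label (48 mm along the frame's y, 16 mm along x) on top of the large frame, at x -48, y 0, z 27 mm in the frame's own frame, by the edge nearest the robot at the start
- frame_medium: the medium framed picture (may be absent), lying face up: a flat wooden frame 114 mm long (its x), 98 mm wide (its y), 12 mm thick, about 130 g, on two cork battens 14 mm high, 8 mm wide, along both y edges: beneath is a tunnel 82 mm wide, 14 mm high, open at both x ends; top face at z 26; origin: centre, at the battens' feet; x points roughly away from the robot at the start, z up
- label_medium (a point): centre of the white barcode label (48 mm along the frame's y, 16 mm along x) on top of the medium frame, at x -35, y 0, z 27 mm in the frame's own frame, by the edge nearest the robot at the start
- frame_small: the small framed picture (may be absent), lying face up: a flat wooden frame 88 mm long (its x), 92 mm wide (its y), 12 mm thick, about 100 g, on two cork battens 14 mm high, 8 mm wide, along both y edges: beneath is a tunnel 76 mm wide, 14 mm high, open at both x ends; top face at z 26; origin: centre, at the battens' feet; x points roughly away from the robot at the start, z up
- label_small (a point): centre of the white barcode label (48 mm along the frame's y, 16 mm along x) on top of the small frame, at x -22, y 0, z 27 mm in the frame's own frame, by the edge nearest the robot at the start
- scanner: cordless hand scanner: a bar 150 mm long (x), 34 mm wide (y), 30 mm high, 140 g, with a head 50 mm wide at its +x end bent 45 degrees downwards; origin: centre of the bar's underside; can be gripped across its width, midway along, where 75 mm is free between the cradle's saddles (x -44 to +31)
- scan_window (a point): centre of the scanner's window, at x 98, y 0, z -4 mm of the scanner. Its x is the beam, forwards and 45 degrees down; its y is the scan line. Reads a label 40 to 110 mm out along x, within 13 mm of the beam in y and z, scan line within 15 degrees of the label's length (either way round), beam within 57 degrees of the label's upright, kept so for 0.8 s without a break
- cradle: the scanner's grey cradle, fixed: base plate 110 x 66 mm, 10 mm high, and two saddles at x +37 and -50 mm (12 mm thick) whose seats are 50 mm above the desk, with cheeks 42 mm apart rising to 66 mm; the scanner lies in it along its x, head to +x, the scanner's origin above the cradle's; origin: centre of its underside
- lifter: flat spatula-like lifter, 160 g: an aluminium blade 3 mm thick and 60 mm wide that runs from 20 mm behind to 135 mm in front (x) of an upright wooden handle board 12 mm thick (x), 60 mm wide (y), from the blade up to z 107 mm; origin: blade underside, beneath the handle; x points to the blade's tip, z up. The top of the handle can be gripped from above across its 12 mm
- lifter_mid (a point): point on the underside at the middle of the lifter's blade, 57.5 mm in front of its origin
- mat: the lifter's cork mat, fixed, 190 mm (x) x 95 mm (y), 3 mm thick; the lifter starts on it, the blade's middle within 15 mm of its centre, blade along its x, tip to +x; origin: centre of its underside
- stand: low dark wooden display stand, fixed: a solid board 200 mm deep (x, pointing away from the robot) and 410 mm wide (y), top face 30 mm above the desk, with lips 6 mm thick and 12 mm high along the back (+x) and both y ends, inner width 398 mm; the front (-x) is open; origin: centre of its underside
- mug: white mug, 80 mm across, 92 mm high, at the right; origin: centre of its underside; to be left alone
- paperweight: round glass paperweight, 76 mm across, 44 mm high, to the right of the frames; origin: centre of its underside; to be left alone
Mind the look-alikes: they are no part of the job. Leave any red look-alike of the cradle alone. What is shaped like the scanner but orange is not meant.

How it is judged:
By the outcome, as a careful person would: the job done as asked, in the order asked, and still so for the second after the job is handed in, with the robot touching nothing.
Of frame_large, frame_medium, frame_small only 2 to 3 are there at a start; the rules pass over those that are not, and their reading is None.
At some moment in a run one of frame_large, frame_medium, frame_small may be knocked a few centimetres aside while the robot is not near it.
It also fails if it takes over 210 s, if anything falls off the work surface, if the arm or the gripper's body presses on something with over 40 N, if the wrist force passes 120 N, or if a joint passes its speed limit or range.

### The arm

A 6-joint arm with a two-finger parallel gripper is mounted at the origin on the work surface. World frame = base frame: x ahead of the robot, y to its left, z up, the work surface at z = 0. Lengths are in mm, angles in rad, forces in N, time in s.
With the tool pointing down it reaches from about 275 to 1000 mm from the base axis. Payload 8.4 kg.
Tool frame: the origin (TCP) lies at the very end of the fingers, on their centre line; the grasp point (between the pads) lies 19 mm behind it; z points along the fingers, y is the direction in which the jaws open and shut (so a half turn about z gives the same grasp; the last joint's range is limited). The gripper opens to 85 mm and grips with 20 to 120 N. Pads are 22 mm wide; open, the fingers measure 114 mm over their backs; the gripper's body (76 mm by 85 mm) begins 54 mm behind the grasp point. The pads swing forward as they close: fully open they stand 13 mm farther back than shut.
Start: joints at [-1.218, 0.353, 1.633, -0, 1.155, -0.002], TCP at [217.125, -586.075, 231.281] pointing down, gripper open.
Joint ranges: [-2.63, 2.63], [-0.92, 2.1], [0.06, 2.66], [-1.3, 4.44], [0, 2.69], [-3.02, 3.02]. Speed limits (rad/s): [2.22, 2.22, 2.79, 3.14, 3.14, 3.14].

### API

Orientations are given as [roll, pitch, yaw] about the fixed x, y, z axes, in that order (R = Rz(yaw) Ry(pitch) Rx(roll)).
In Python, from rig import sense, grab_frame, get_calibration, sign_off, boxes_of, trace gives the robot as it stands.
- The arm moves only by the tool servo_tool, never from a script. Its argument "rows" is a list of rows, each a list of 3 entries, a list of its own where there are three numbers: the finger opening in mm, from 0 to 85.4, then the shift along the tool's x, y, z in mm, then the turn, a rotation vector about the tool's x, y, z in degrees. A call has 1 to 8 rows; each row shifts and turns the commanded pose from where the row before left it, along the tool's axes as they then stand; what a row does not reach is not made up. A row lasts 1/8 s, in which the tool goes at most 62.5 mm and 10.7 degrees, less where a joint would pass 70% of its speed; a pose out of reach is approached as far as the arm can. A call is refused whole if a number of a shift passes 62.5 or a number of a turn 10.7, either way. A call with a gripper value outside its range is refused whole. The fingers move at their own pace and stop on an object; "force" is the grip in N (left out, the last holds). Time passes only in rows, so rows that do not move let the fingers close. It gives the time, the measured TCP pose, the force and the opening at its end, in the units of the state.
- sense(): the state, without advancing time (a new reading comes with each control period).
- grab_frame(name): name is "scene" or "top" or "wrist"; returns the picture (400x640x3 uint8, blue, green, red); there is no depth.
- get_calibration(name): a dict with "intrinsics" (3x3 intrinsics, pixels), "world_to_cam" (4x4, takes a point from world to camera coordinates). Camera axes: x right, y down, z forward; pixel columns grow to the right and rows downward; lengths in mm; the calibration is good to about 2 mm. A picture is of the moment at which its call begins: read the wrist's pose just before it. get_calibration takes no time and is no camera call; for the wrist camera it gives the pose at the moment of the call.
- sign_off(): hands the job in, once; it reports no verdict.
Trained networks look in the newest picture that a camera, given by its name, has taken for a name from the list of things; names that differ only in an ending like _2 or _b are one class to them, and where a whole thing is asked for, a point or a joint stands for the part that bears it (a point fixed in the world has none). Each returns a list of dicts, best first, with "conf" (0 to 1); they miss things now and then, are a little off and sometimes report something else, mostly with a low value. They report only what shows in the picture. A call takes as long as a camera call. They do not tell look-alikes from the thing itself.
- boxes_of(camera, thing): "centre" ([x, y, z] in mm, in the coordinates of the camera as it stood for that picture, good to about 4 mm: the middle of the surface that is visible of it).
- trace(camera, thing): "mask" (400x640 bool, what is visible of it).
The state is a dict: "clock": time; "qpos": joint angles; "qvel": joint speeds; "joint_efforts": joint torques, N m; "eef_pos": TCP position; "tcp_rot": TCP orientation; "contact_force": force on the tool from outside, world axes, zero at the start; "wrist_torque": the same for the moment, N m; "opening": opening from 0.0 (shut) to 1.0 (fully open).
Only numpy, scipy, OpenCV 4.12 (cv2) and the standard library are available. Lean on these libraries where they do the work, as an engineer would, in place of code of your own. Each camera call takes 0.05 s, during which the arm holds its last target. There are 200 camera calls.

## Working session

There is one attempt and no reset: what is moved stays moved. The work goes in short steps, Python scripts to look and compute and a tool call to move; the robot and the scene stay as the last step left them, time stands still between calls to the robot, and variables do not carry over. Pictures are saved under pics/ and viewed, about 12 in all and at most 16, crops included, and the job is handed in when it is done.

Besides the shell and the picture viewer there is one more tool, called after "Emit:" by a JSON object that holds its "api" and its "payload". servo_tool: Moves the arm, as the interface text tells. Its arguments: {"type":"object","properties":{"rows":{"type":"array","items":{"type":"array"}},"force":{"type":"number"}},"required":["rows"]}

```bash
ls; mkdir -p pics
python3 - <<'E'
from rig import *
import cv2,numpy as np
s=sense();print(s['clock'],s['eef_pos'],s['tcp_rot'],s['opening'])
for c in ['scene','top','wrist']:
    im=grab_frame(c);cv2.imwrite(f'pics/{c}0.png',im)
    k=get_calibration(c);T=np.array(k['world_to_cam']);print(c,np.round(k['intrinsics'],1).tolist(),np.round(T,3).tolist())
    Ti=np.linalg.inv(T)
    for t in ['frame_large','frame_medium','frame_small','scanner','cradle','lifter','mat','stand','mug','paperweight']:
        for b in boxes_of(c,t):
            if b['conf']>.2:
                p=np.array(b['centre']);w=Ti@np.append(p,1);q=np.array(k['intrinsics'])@p
                print(c,t,round(b['conf'],2),np.round(w[:3]),np.round(q[:2]/q[2]))
print(sense()['clock'])
E
```

```text
pics
0.0 [ 216.934723   -585.61759571  230.5526108 ] [-3.14016840e+00 -1.28829501e-05  3.54760189e-01] 1.0054638381116037
scene [[399.6, 0.0, 321.4], [0.0, 399.6, 202.3], [0.0, 0.0, 1.0]] [[-0.179, 0.984, -0.004, 184.397], [0.634, 0.112, -0.765, -219.418], [-0.752, -0.139, -0.644, 1775.023], [0.0, 0.0, 0.0, 1.0]]
scene frame_large 0.62 [ 682. -115.   26.] [305. 259.]
scene frame_medium 0.97 [ 636. -273.   29.] [261. 242.]
scene frame_small 0.81 [672.  35.  26.] [353. 263.]
scene scanner 0.78 [ 275. -228.   33.] [299. 178.]
scene cradle 0.72 [ 466. -409.   11.] [240. 208.]
scene cradle 0.62 [ 284. -453.   24.] [244. 175.]
scene cradle 0.5 [595. 356.  31.] [458. 258.]
scene cradle 0.34 [ 594. -556.   65.] [184. 216.]
scene lifter 0.62 [444. 154.   9.] [394. 223.]
scene mat 0.93 [447.  92.   3.] [376. 223.]
scene stand 0.57 [593. 354.  34.] [457. 256.]
scene stand 0.57 [ 468. -405.   10.] [241. 209.]
scene mug 0.91 [ 592. -555.   67.] [184. 215.]
scene paperweight 0.77 [ 671. -438.   33.] [210. 243.]
top [[430.4, 0.0, 316.7], [0.0, 430.4, 197.8], [0.0, 0.0, 1.0]] [[0.006, -1.0, 0.002, -
[... 321 characters left out ...]
0.91 [ 263. -220.   33.] [360. 278.]
top scanner 0.66 [ 486. -427.   82.] [437. 199.]
top cradle 0.75 [ 471. -404.    5.] [422. 206.]
top cradle 0.28 [445. 128.   8.] [240. 214.]
top lifter 0.61 [448. 128.   6.] [240. 213.]
top mat 0.56 [430. 101.  -0.] [249. 219.]
top stand 0.64 [574. 365.  31.] [157. 168.]
top mug 0.97 [ 583. -574.   47.] [484. 166.]
top paperweight 0.62 [ 652. -443.   39.] [437. 143.]
wrist [[315.3, 0.0, 320.0], [0.0, 315.3, 201.0], [0.0, 0.0, 1.0]] [[0.346, -0.938, 0.0, -625.82], [-0.893, -0.329, 0.307, -38.228], [-0.288, -0.106, -0.952, 379.078], [0.0, 0.0, 0.0, 1.0]]
wrist scanner 0.87 [ 275. -296.   32.] [55. 16.]
wrist cradle 0.74 [ 289. -466.    9.] [237.  70.]
1.65
```

Run:
```python
import cv2,numpy as np
a=cv2.imread('pics/top0.png');cv2.imwrite('pics/t0.png',cv2.resize(a[60:340,100:520],None,fx=1.9,fy=1.9,interpolation=cv2.INTER_CUBIC))
```

```text
(no output)
```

View pics/t0.png

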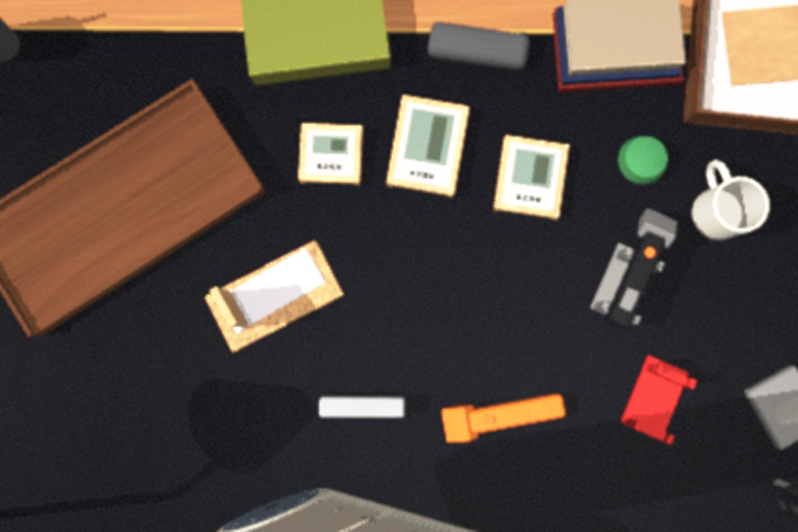

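View pics/scene0.png

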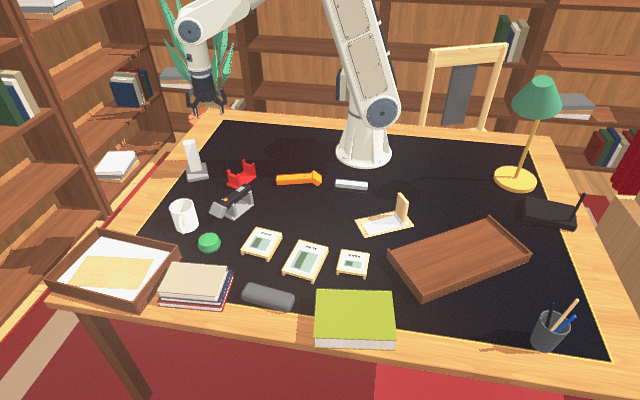

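Three frames are present. For the scanner, the candidates are the dark bar in the grey cradle at top px (437,199) and the orange one at (360,278), so I choose the dark one. For the cradle they are grey at (422,206) and red at (445,270), so I choose grey. The white bar at (290,274) is neither. The stand is at left, open toward the robot, and the lifter is at (240,213).

```bash
cat > h.py <<'E'
from rig import *
import cv2,numpy as np
from scipy.spatial.transform import Rotation as Ro
def cal(c):
    k=get_calibration(c);return np.array(k['intrinsics']),np.array(k['world_to_cam'])
def back(px,z,K,T):
    px=np.atleast_2d(px).astype(float);Ti=np.linalg.inv(T)
    d=np.c_[(px-K[:2,2])/[K[0,0],K[1,1]],np.ones(len(px))]@Ti[:3,:3].T
    o=Ti[:3,3];return (o+d*((z-o[2])/d[:,2])[:,None])
def proj(P,K,T):
    P=np.atleast_2d(P);q=(P@T[:3,:3].T+T[:3,3])@K.T;return q[:,:2]/q[:,2:]
def rect(pts):
    (c,wh,a)=cv2.minAreaRect(pts[:,:2].astype(np.float32))
    a=np.radians(a);w,h=wh
    while a>np.pi/4:a-=np.pi/2;w,h=h,w
    while a<-np.pi/4:a+=np.pi/2;w,h=h,w
    return np.array(c),w,h,np.degrees(a)   # w along x-ish dir at angle a
def masks(c,thing,near=None,n=1,z=26):
    K,T=cal(c);out=[]
    for m in trace(c,thing)[:n]:
        cs,_=cv2.findContours(m['mask'].astype(np.uint8),cv2.RETR_EXTERNAL,cv2.CHAIN_APPROX_NONE)
        p=max(cs,key=cv2.contourArea)[:,0]
        out.append((m['conf'],rect(back(p,z,K,T)),p.mean(0)))
    return out
def plan(xyz,yaw,n,grip,start=None):
    """rows to go to xyz, tool down, yaw deg (tool x axis), in n rows"""
    s=sense();p=np.array(s['eef_pos']);R=Ro.from_euler('xyz',s['tcp_rot'])
    if start is not None:p,R=start
    G=Ro.from_euler('xyz',[np.pi,0,np.radians(yaw)])
    w=(R.inv()*G).as_rotvec();xyz=np.array(xyz,float);rows=[]
    for i in range(n):
        d=R.inv().apply((xyz-p)/(n-i));t=np.degrees((R.inv()*G).as_rotvec()/(n-i))
        d=np.round(d,1);t=np.round(t,1);rows.append([grip,d.tolist(),t.tolist()])
        p=p+R.apply(d);R=R*Ro.from_rotvec(np.radians(t))
    print(str(rows).replace(' ',''),'max',max(abs(np.array(r[1])).max() for r in rows),max(abs(np.array(r[2])).max() for r in rows))
    return p,R
E
python3 - <<'E'
from h import *
grab_frame('top')
for t,z in [('frame_large',26),('frame_medium',26),('frame_small',26),('scanner',75),('cradle',40),('lifter',4),('mat',3),('stand',36)]:
    for c,r,p in masks('top',t,n=2,z=z): print(t,round(c,2),np.round(r[0]),np.round(r[1:],1),np.round(p))
s=sense();print(s['clock'],s['eef_pos'])
E
```

```text
frame_large 0.85 [ 674. -117.] [145.7 108.3  -9.8] [324. 136.]
frame_medium 0.9 [ 627. -276.] [115.1 100.3  -8.5] [379. 152.]
frame_small 0.66 [660.  32.] [91.3 93.3 -1.7] [273. 140.]
scanner 0.65 [ 265. -228.] [ 49.3 172.9   7.2] [363. 278.]
scanner 0.62 [ 477. -429.] [177.1  52.8 -22.5] [436. 201.]
cradle 0.68 [ 472. -395.] [102.   24.2 -23.9] [422. 205.]
cradle 0.66 [ 290. -460.] [108.2  79.2 -22.9] [445. 270.]
lifter 0.56 [453. 125.] [ 75.2 159.8  27.9] [240. 212.]
mat 0.73 [440. 116.] [ 93.  189.3  29. ] [246. 219.]
stand 0.63 [571. 358.] [213.1 415.1  33.6] [159. 170.]
stand 0.27 [ 652. -445.] [70.9 72.5 -1. ] [438. 143.]
2.1 [ 217.11984347 -586.07035578  231.26838269]
```

Run:
```python
from h import *
s=sense();K,T=cal('wrist');c=np.linalg.inv(T)[:3,3];R=Ro.from_euler('xyz',s['tcp_rot'])
print('cam in tool',R.inv().apply(c-s['eef_pos']))
plan([455,-415,200],-22.5,8,85)
```

```text
cam in tool [  78.97051211    0.81776517 -141.45905354]
[[85,[35.3,-9.7,3.9],[-0.0,0.0,5.4]],[85,[34.2,-13.0,3.9],[-0.0,0.0,5.3]],[85,[32.9,-16.1,3.9],[-0.0,0.0,5.4]],[85,[31.2,-19.1,3.9],[-0.0,0.0,5.3]],[85,[29.3,-22.0,3.9],[-0.0,0.0,5.4]],[85,[27.2,-24.6,3.9],[-0.0,0.0,5.3]],[85,[24.8,-27.0,3.9],[-0.0,0.0,5.4]],[85,[22.1,-29.2,4.0],[-0.0,0.0,5.3]]] max 35.3 5.4
```

Emit:
{"api": "servo_tool", "payload": {"rows": [[85, [35.3, -9.7, 3.9], [0, 0, 5.4]], [85, [34.2, -13.0, 3.9], [0, 0, 5.3]], [85, [32.9, -16.1, 3.9], [0, 0, 5.4]], [85, [31.2, -19.1, 3.9], [0, 0, 5.3]], [85, [29.3, -22.0, 3.9], [0, 0, 5.4]], [85, [27.2, -24.6, 3.9], [0, 0, 5.3]], [85, [24.8, -27.0, 3.9], [0, 0, 5.4]], [85, [22.1, -29.2, 4.0], [0, 0, 5.3]]]}}

```text
clock: 3.1
eef_pos: [456.0, -414.3, 200.0]
tcp_rot: [3.141, -0.0, -0.395]
contact_force: [0.0, -0.8, -0.2]
opening: 0.995
```

Emit:
{"api": "servo_tool", "payload": {"rows": [[85, [0, 0, 0], [0, 0, 0]], [85, [0, 0, 0], [0, 0, 0]]]}}

```text
clock: 3.35
eef_pos: [454.7, -415.2, 200.0]
tcp_rot: [3.141, 0.0, -0.391]
contact_force: [-0.0, 0.5, 0.2]
opening: 0.996
```

Run:
```python
from h import *
im=grab_frame('wrist');cv2.imwrite('pics/w1.png',im)
K,T=cal('wrist')
for t,z in [('scanner',80),('scanner',65),('cradle',10)]:
    for c,r,p in masks('wrist',t,n=2,z=z): print(t,round(c,2),np.round(r[0]),np.round(r[1:],1),np.round(p))
s=sense();print(s['clock'],s['eef_pos'],s['tcp_rot'])
a=np.radians(-22.5);u=np.array([np.cos(a),np.sin(a)])
np.set_printoptions(suppress=True,precision=0)
print(proj([[*(np.array([470,-426])+k*u),80] for k in(-75,0,75)],K,T))
```

```text
scanner 0.96 [ 321. -303.] [38.4 95.1 12.8] [268. 348.]
scanner 0.75 [ 483. -431.] [172.4  49.9 -22.5] [322. 143.]
scanner 0.96 [ 309. -294.] [ 40.6 100.6  12.8] [268. 348.]
scanner 0.75 [ 480. -430.] [182.4  52.8 -22.6] [322. 143.]
cradle 0.82 [ 267. -463.] [163.9  89.9 -24.1] [408. 287.]
cradle 0.62 [ 465. -391.] [134.8  13.6 -24.5] [295. 173.]
3.55 [ 454.33820916 -415.73352794  200.15359541] [ 3.14142204e+00 -1.48032919e-04 -3.92949488e-01]
[[324. 255.]
 [324. 175.]
 [324.  81.]]
```

View pics/w1.png

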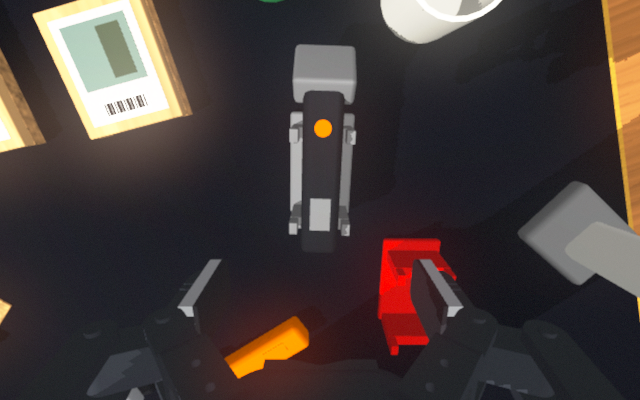

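Run:
```python
from h import *
K,T=cal('wrist')
r,f,j=back([[319,250],[323,92],[323,104]],80,K,T)
print(r,f,np.linalg.norm(f-r),np.linalg.norm(j-r),np.degrees(np.arctan2(f[1]-r[1],f[0]-r[0])))
u=(f-r)/np.linalg.norm(f-r);o=r+75*u;print('origin',o,'cheeks',back([[295,218],[346,218],[296,130],[349,130]],66,K,T))
g=o-6*u;print('grasp',g)
st=plan([g[0],g[1],120],-22.8,3,85)
plan([g[0],g[1],46],-22.8,3,85,st)
```

```text
[ 406.54302597 -395.1984807    80.        ] [ 531.81280152 -450.88024898   80.        ] 137.08747566729787 128.09437975739476 -23.964899886913955
origin [ 475.07761033 -425.6617495    80.        ] cheeks [[ 439.20718563 -384.48414563   66.        ]
 [ 420.88943383 -428.48578722   66.        ]
 [ 512.49450343 -418.03557166   66.        ]
 [ 495.0557511  -459.93157789   66.        ]]
grasp [ 469.59484359 -423.224688     80.        ]
[[85,[5.7,0.4,26.7],[0.0,-0.0,0.1]],[85,[5.6,0.3,26.7],[0.0,-0.0,0.1]],[85,[5.7,0.3,26.8],[0.0,-0.0,0.1]]] max 26.8 0.1
[[85,[-0.0,0.0,24.7],[0.0,-0.0,-0.0]],[85,[-0.0,0.0,24.6],[0.0,-0.0,-0.0]],[85,[-0.1,0.0,24.7],[0.0,-0.0,-0.0]]] max 24.7 0.0
```

Emit:
{"api": "servo_tool", "payload": {"rows": [[85, [5, 0, 26], [0, 0, 0.2]], [85, [5, 0.3, 26], [0, 0, 0.2]], [85, [5, 0, 26], [0, 0, 0.1]], [85, [0, 0, 26], [0, 0, 0]], [85, [0, 0, 26], [0, 0, 0]], [85, [0, 0, 24], [0, 0, 0]], [50, [0, 0, 0], [0, 0, 0]], [30, [0, 0, 0], [0, 0, 0]]], "force": 70}}

```text
clock: 4.55
eef_pos: [468.9, -421.8, 46.9]
tcp_rot: [3.141, -0.001, -0.401]
contact_force: [0.4, 0.2, 0.8]
opening: 0.6
```

Emit:
{"api": "servo_tool", "payload": {"rows": [[20, [0, 0, 0], [0, 0, 0]], [20, [0, 0, 0], [0, 0, 0]], [20, [0, 0, 0], [0, 0, 0]]]}}

```text
clock: 4.92
eef_pos: [469.5, -422.0, 47.6]
tcp_rot: [3.141, -0.002, -0.401]
contact_force: [-1.0, -0.4, 6.4]
opening: 0.386
```

Run:
```python
from h import *
s=sense();print(s['clock'],s['eef_pos'],s['tcp_rot'],s['opening']*85.4,s['contact_force'],s['wrist_torque'])
grab_frame('wrist')
```

```text
4.925 [ 469.51598708 -421.99454247   47.56908679] [ 3.14057848e+00 -2.40960219e-03 -4.00915531e-01] 32.93781937729081 [-1.04387801 -0.43070064  6.41542287] [-0.05539881  0.21842667 -0.04767998]
```

Emit:
{"api": "servo_tool", "payload": {"rows": [[20, [0, 0, -8], [0, 0, 0]], [20, [0, 0, -16], [0, 0, 0]], [20, [0, 0, -26], [0, 0, 0]], [20, [0, 0, -26], [0, 0, 0]], [20, [0, 0, -26], [0, 0, 0]], [20, [0, 0, 0], [0, 0, 0]]]}}

```text
clock: 5.72
eef_pos: [470.0, -422.1, 151.0]
tcp_rot: [3.14, -0.005, -0.401]
contact_force: [0.6, -0.2, -1.5]
opening: 0.386
```

Run:
```python
from h import *
s=sense();print(s['clock'],s['eef_pos'],s['tcp_rot'],s['opening']*85.4,s['contact_force'],s['wrist_torque'])
im=grab_frame('wrist');cv2.imwrite('pics/w2.png',im)
grab_frame('top')
for t in ['frame_large','frame_medium','frame_small']:
    for c,r,p in masks('top',t,n=1,z=26): print(t,round(c,2),np.round(r[0]),np.round(r[1:],1),np.round(p))
```

```text
5.725 [ 469.95456916 -422.12508429  150.98531801] [ 3.14006676 -0.00453641 -0.4008661 ] 32.95417838768567 [ 0.59190784 -0.21934669 -1.45120479] [-0.02843189  0.02527293  0.01744976]
frame_large 0.84 [ 675. -118.] [139.3 104.2  -9.3] [324. 136.]
frame_medium 0.85 [ 628. -278.] [117.6 103.2  -7.9] [379. 152.]
frame_small 0.63 [661.  31.] [89.  96.   0.4] [273. 140.]
```

View pics/w2.png

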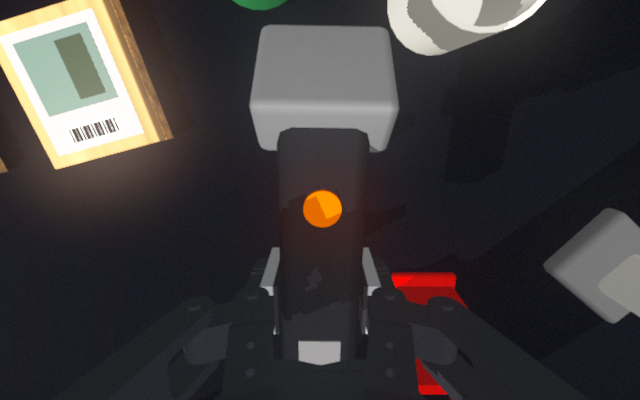

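```bash
cat >> h.py <<'E'
def scanpose(c,yaw,off):
    a=np.radians(yaw);u=np.array([np.cos(a),np.sin(a)]);p=np.array(c)-(off+154)*u
    return [p[0],p[1],78]
E
python3 - <<'E'
from h import *
p=scanpose([675,-118],-9.5,48);print(p);plan(p,-9.5,8,20)
E
```

```text
[np.float64(475.77030848947925), np.float64(-84.66038361614312), 78]
[[20,[-15.5,-39.0,8.7],[-0.0,0.0,-1.7]],[20,[-14.3,-39.5,8.7],[-0.0,0.0,-1.7]],[20,[-13.2,-39.9,8.7],[-0.0,0.0,-1.7]],[20,[-12.0,-40.2,8.6],[-0.0,0.0,-1.7]],[20,[-10.8,-40.6,8.7],[-0.0,0.0,-1.7]],[20,[-9.5,-40.9,8.6],[-0.0,0.0,-1.7]],[20,[-8.3,-41.1,8.7],[-0.0,0.0,-1.6]],[20,[-7.2,-41.4,8.6],[-0.1,0.1,-1.7]]] max 41.4 1.7
```

Emit:
{"api": "servo_tool", "payload": {"rows": [[20, [-15.5, -39.0, 8.7], [0, 0, -1.7]], [20, [-14.3, -39.5, 8.7], [0, 0, -1.7]], [20, [-13.2, -39.9, 8.7], [0, 0, -1.7]], [20, [-12.0, -40.2, 8.6], [0, 0, -1.7]], [20, [-10.8, -40.6, 8.7], [0, 0, -1.7]], [20, [-9.5, -40.9, 8.6], [0, 0, -1.7]], [20, [-8.3, -41.1, 8.7], [0, 0, -1.6]], [20, [-7.2, -41.4, 8.6], [0, 0, -1.7]]]}}

```text
clock: 6.98
eef_pos: [475.9, -83.9, 77.8]
tcp_rot: [-3.142, 0.001, -0.165]
contact_force: [0.9, -0.0, -1.6]
opening: 0.39
```

Emit:
{"api": "servo_tool", "payload": {"rows": [[20, [0, 0, 0], [0, 0, 0]], [20, [0, 0, 0], [0, 0, 0]]]}}

```text
clock: 7.22
eef_pos: [476.4, -85.4, 78.4]
tcp_rot: [3.141, 0.001, -0.165]
contact_force: [-1.3, 0.4, -2.5]
opening: 0.389
```

Run:
```python
from h import *
s=sense();print(s['clock'],s['eef_pos'],s['tcp_rot'])
K,T=cal('wrist');im=grab_frame('wrist')
grab_frame('top')
for c,t,o in [('wrist','frame_large',0),('top','frame_large',0)]:
    for cf,r,p in masks(c,t,n=1,z=26): print(c,round(cf,2),np.round(r[0]),np.round(r[1:],1),np.round(p))
R=Ro.from_euler('xyz',s['tcp_rot']);w=np.array(s['eef_pos'])+R.apply([104.5,0,1.6])
a=s['tcp_rot'][2];hit=w+np.array([np.cos(a),np.sin(a),-1])*(w[2]-27);print('beam hits',hit)
q=proj(hit,K,T)[0];print(q);cv2.circle(im,tuple(int(v) for v in q),4,(0,0,255),1);cv2.imwrite('pics/w3.png',im)
```

```text
7.225 [476.37544537 -85.37212603  78.350874  ] [ 3.14139913e+00  5.97117165e-04 -1.64707082e-01]
top 0.59 [ 673. -117.] [138.8 102.1  -9.3] [325. 136.]
beam hits [ 628.47618814 -110.65353598   27.        ]
[318.62284284 -55.08280952]
```

View pics/w3.png

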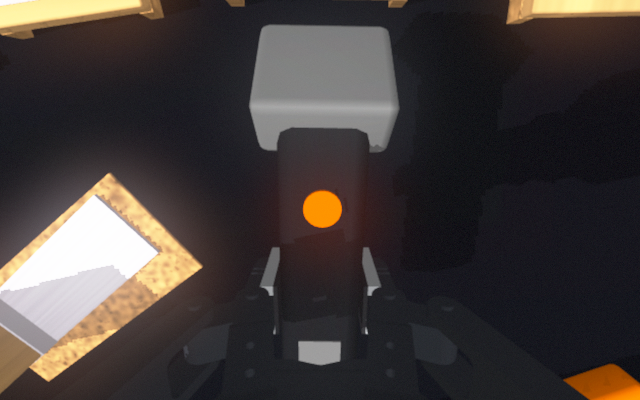

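Beam point computed at (628,-111), label expected at (627,-110). The near edge of the large frame (px 237 to 396, row 3) is centred on the beam column, 318. I'll hold here.

Emit:
{"api": "servo_tool", "payload": {"rows": [[20, [0, 0, 0], [0, 0, 0]], [20, [0, 0, 0], [0, 0, 0]], [20, [0, 0, 0], [0, 0, 0]], [20, [0, 0, 0], [0, 0, 0]], [20, [0, 0, 0], [0, 0, 0]], [20, [0, 0, 0], [0, 0, 0]], [20, [0, 0, 0], [0, 0, 0]], [20, [0, 0, 0], [0, 0, 0]]]}}

```text
clock: 8.43
eef_pos: [476.5, -85.3, 78.7]
tcp_rot: [-3.142, -0.0, -0.165]
contact_force: [0.6, -0.3, -2.5]
opening: 0.39
```

Emit:
{"api": "servo_tool", "payload": {"rows": [[20, [0, 0, 0], [0, 0, 0]], [20, [0, 0, 0], [0, 0, 0]], [20, [0, 0, 0], [0, 0, 0]], [20, [0, 0, 0], [0, 0, 0]]]}}

```text
clock: 8.93
eef_pos: [476.5, -85.3, 78.7]
tcp_rot: [3.142, -0.0, -0.165]
contact_force: [-0.3, 0.3, -1.5]
opening: 0.384
```

```bash
cat > look.py <<'E'
from h import *
import sys
grab_frame('top')
R={}
for t in sys.argv[1:]:
    for c,r,p in masks('top',t,n=1,z=26): print(t,round(c,2),np.round(r[0]),np.round(r[1:],1),np.round(p))
s=sense();print(s['clock'],s['eef_pos'],s['tcp_rot'])
E
python3 look.py frame_large frame_medium frame_small
python3 - <<'E'
from h import *
p=scanpose([627.5,-277],-8.3,35);print(p);plan(p,-8.3,6,20)
E
```

```text
frame_large 0.8 [ 674. -118.] [142.2 106.3  -8.9] [324. 136.]
frame_medium 0.87 [ 625. -276.] [117.2  99.7  -8.5] [379. 152.]
frame_small 0.72 [660.  32.] [90.5 93.4 -1.8] [273. 140.]
9.125 [476.4898709  -85.28393857  78.69034663] [-3.14157573e+00 -4.01970641e-05 -1.65345911e-01]
[np.float64(440.47962586596475), np.float64(-249.71667801081605), 78]
[[20,[-1.4,28.0,0.1],[-0.0,-0.0,-0.2]],[20,[-1.5,28.0,0.1],[-0.0,-0.0,-0.2]],[20,[-1.6,28.0,0.1],[-0.0,-0.0,-0.2]],[20,[-1.7,28.0,0.1],[-0.0,-0.0,-0.2]],[20,[-1.8,28.0,0.1],[-0.0,-0.0,-0.2]],[20,[-1.9,28.0,0.2],[-0.0,-0.0,-0.2]]] max 28.0 0.2
```

Emit:
{"api": "servo_tool", "payload": {"rows": [[20, [-1.5, 28, 0], [0, 0, -0.2]], [20, [-1.5, 28, 0], [0, 0, -0.2]], [20, [-1.5, 28, 0.5], [0, 0, -0.2]], [20, [-1.5, 28, 0], [0, 0, -0.2]], [20, [-2, 28, 0], [0, 0, -0.2]], [20, [-2, 28, 0], [0, 0, -0.2]], [20, [0, 0, 0], [0, 0, 0]], [20, [0, 0, 0], [0, 0, 0]]]}}

```text
clock: 10.12
eef_pos: [440.2, -249.3, 78.1]
tcp_rot: [-3.141, 0.0, -0.145]
contact_force: [0.5, 0.2, -1.6]
opening: 0.388
```

Emit:
{"api": "servo_tool", "payload": {"rows": [[20, [0, 0, 0], [0, 0, 0]], [20, [0, 0, 0], [0, 0, 0]], [20, [0, 0, 0], [0, 0, 0]], [20, [0, 0, 0], [0, 0, 0]], [20, [0, 0, 0], [0, 0, 0]], [20, [0, 0, 0], [0, 0, 0]], [20, [0, 0, 0], [0, 0, 0]], [20, [0, 0, 0], [0, 0, 0]]]}}

```text
clock: 11.12
eef_pos: [440.4, -249.7, 78.2]
tcp_rot: [3.142, -0.0, -0.144]
contact_force: [0.5, 0.3, -1.5]
opening: 0.388
```

Emit:
{"api": "servo_tool", "payload": {"rows": [[20, [0, 0, 0], [0, 0, 0]], [20, [0, 0, 0], [0, 0, 0]], [20, [0, 0, 0], [0, 0, 0]], [20, [0, 0, 0], [0, 0, 0]]]}}

```text
clock: 11.62
eef_pos: [440.4, -249.7, 78.2]
tcp_rot: [-3.142, 0.0, -0.144]
contact_force: [-0.1, -0.1, 0.1]
opening: 0.388
```

```bash
python3 look.py frame_large frame_medium frame_small
python3 - <<'E'
from h import *
im=grab_frame('wrist');cv2.imwrite('pics/w4.png',im);im=grab_frame('scene');cv2.imwrite('pics/s4.png',cv2.resize(im[140:300,150:420],None,fx=2.9,fy=2.9))
p=scanpose([660,32],-1,22);print(p);plan(p,-1,8,20)
E
```

```text
frame_large 0.85 [ 673. -118.] [141.3 106.3  -9.3] [324. 136.]
frame_medium 0.79 [ 626. -276.] [115.8  99.8  -8.5] [379. 152.]
frame_small 0.81 [660.  33.] [90.6 96.2 -1.7] [273. 140.]
11.825 [ 440.36063012 -249.67127313   78.16690503] [-3.14157961e+00  3.21854862e-05 -1.44368583e-01]
[np.float64(484.0268056524751), np.float64(35.0716235329619), 78]
[[20,[0.3,-36.0,0.0],[-0.0,-0.0,-0.9]],[20,[0.8,-36.0,0.0],[-0.0,-0.0,-0.9]],[20,[1.4,-36.0,0.0],[-0.0,-0.0,-0.9]],[20,[2.0,-35.9,0.0],[-0.0,-0.0,-0.9]],[20,[2.5,-35.9,0.0],[-0.0,-0.0,-0.9]],[20,[3.1,-35.9,0.1],[-0.0,-0.0,-0.9]],[20,[3.7,-35.8,0.0],[-0.0,-0.0,-0.9]],[20,[4.2,-35.8,0.1],[-0.0,-0.0,-1.0]]] max 36.0 1.0
```

View pics/s4.png

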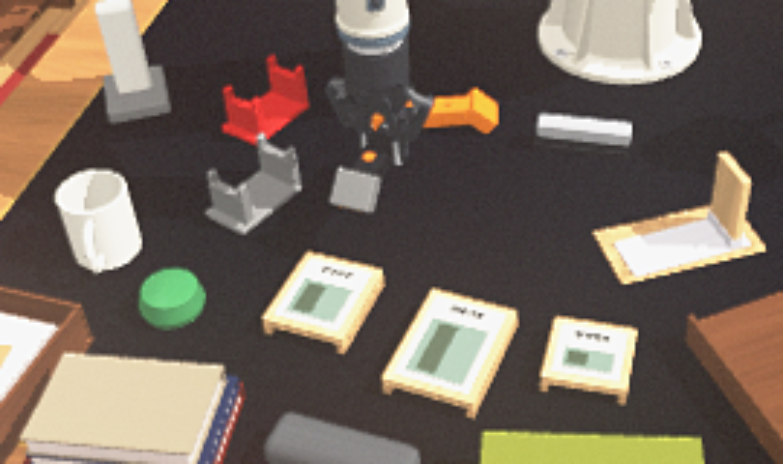

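Scene shows the scanner facing the medium frame's label, and all three frames are in place. Next is the small one.

Emit:
{"api": "servo_tool", "payload": {"rows": [[20, [0.3, -36, 0], [0, 0, -0.9]], [20, [0.8, -36, 0], [0, 0, -0.9]], [20, [1.4, -36, 0], [0, 0, -0.9]], [20, [2, -36, 0], [0, 0, -0.9]], [20, [2.5, -36, 0], [0, 0, -0.9]], [20, [3, -36, 0], [0, 0, -0.9]], [20, [3.5, -36, 0], [0, 0, -0.9]], [20, [4, -36, 0], [0, 0, -1]]]}}

```text
clock: 12.92
eef_pos: [483.7, 37.0, 78.3]
tcp_rot: [-3.142, -0.0, -0.016]
contact_force: [0.8, 0.2, -1.7]
opening: 0.388
```

Emit:
{"api": "servo_tool", "payload": {"rows": [[20, [0, 0, 0], [0, 0, 0]], [20, [0, 0, 0], [0, 0, 0]], [20, [0, 0, 0], [0, 0, 0]], [20, [0, 0, 0], [0, 0, 0]], [20, [0, 0, 0], [0, 0, 0]], [20, [0, 0, 0], [0, 0, 0]], [20, [0, 0, 0], [0, 0, 0]], [20, [0, 0, 0], [0, 0, 0]]]}}

```text
clock: 13.92
eef_pos: [483.5, 35.8, 78.2]
tcp_rot: [-3.142, -0.0, -0.017]
contact_force: [0.2, -0.3, -1.3]
opening: 0.391
```

Emit:
{"api": "servo_tool", "payload": {"rows": [[20, [0, 0, 0], [0, 0, 0]], [20, [0, 0, 0], [0, 0, 0]], [20, [0, 0, 0], [0, 0, 0]], [20, [0, 0, 0], [0, 0, 0]]]}}

```text
clock: 14.42
eef_pos: [483.6, 35.8, 78.2]
tcp_rot: [3.142, -0.0, -0.017]
contact_force: [-0.6, -1.1, -1.9]
opening: 0.386
```

```bash
python3 look.py frame_large frame_medium frame_small
python3 - <<'E'
from h import *
im=grab_frame('scene');cv2.imwrite('pics/s5.png',cv2.resize(im[140:300,150:420],None,fx=2.9,fy=2.9))
a=plan([469.5,-422,150],-23,10,20);a=plan([469.5,-422,51],-23,4,20,a)
E
```

```text
frame_large 0.8 [ 674. -115.] [143.4 108.9  -9.7] [324. 136.]
frame_medium 0.68 [ 626. -276.] [117.6 100.2  -8.2] [379. 152.]
frame_small 0.94 [661.  31.] [89.  91.1  0.4] [273. 140.]
14.625 [483.52521598  35.78809543  78.1883011 ] [-3.14153922e+00 -1.17376726e-06 -1.69994830e-02]
[[20,[-0.6,45.8,-7.2],[-0.0,-0.0,2.2]],[20,[1.1,45.8,-7.2],[-0.0,-0.0,2.2]],[20,[2.9,45.7,-7.2],[-0.0,-0.0,2.2]],[20,[4.6,45.6,-7.2],[-0.0,-0.0,2.2]],[20,[6.4,45.3,-7.2],[-0.0,-0.0,2.2]],[20,[8.1,45.1,-7.2],[-0.0,-0.0,2.2]],[20,[9.9,44.7,-7.2],[-0.0,-0.0,2.2]],[20,[11.6,44.3,-7.1],[-0.0,-0.0,2.2]],[20,[13.2,43.9,-7.2],[-0.0,-0.0,2.2]],[20,[14.9,43.3,-7.1],[-0.0,-0.0,2.2]]] max 45.8 2.2
[[20,[0.0,-0.0,24.7],[-0.0,-0.0,0.0]],[20,[0.0,-0.0,24.8],[-0.0,-0.0,0.0]],[20,[0.0,-0.0,24.7],[-0.0,-0.0,0.0]],[20,[0.0,-0.0,24.8],[-0.0,-0.0,0.0]]] max 24.8 0.0
```

View pics/s5.png

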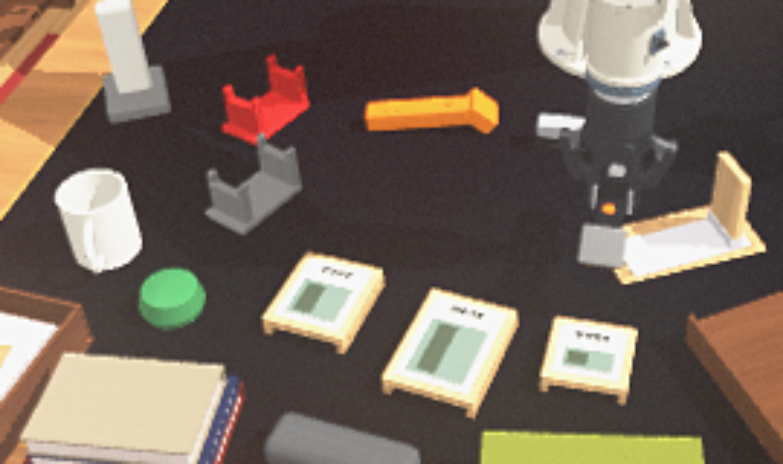

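Scanner held over the small label. Now back to the cradle.

Emit:
{"api": "servo_tool", "payload": {"rows": [[20, [-0.6, 45.8, -7.2], [0, 0, 2.2]], [20, [1.1, 45.8, -7.2], [0, 0, 2.2]], [20, [2.9, 45.7, -7.2], [0, 0, 2.2]], [20, [4.6, 45.6, -7.2], [0, 0, 2.2]], [20, [6.4, 45.3, -7.2], [0, 0, 2.2]], [20, [8.1, 45.1, -7.2], [0, 0, 2.2]], [20, [9.9, 44.7, -7.2], [0, 0, 2.2]], [20, [11.6, 44.3, -7.1], [0, 0, 2.2]]]}}

```text
clock: 15.68
eef_pos: [472.1, -332.0, 135.9]
tcp_rot: [-3.142, -0.0, -0.326]
contact_force: [1.0, -0.1, -1.9]
opening: 0.393
```

Emit:
{"api": "servo_tool", "payload": {"rows": [[20, [13.2, 43.9, -7.2], [0, 0, 2.2]], [20, [14.9, 43.3, -7.1], [0, 0, 2.2]], [20, [0, 0, 0], [0, 0, 0]], [20, [0, 0, 0], [0, 0, 0]], [20, [0, 0, 0], [0, 0, 0]]]}}

```text
clock: 16.3
eef_pos: [469.3, -420.7, 149.6]
tcp_rot: [-3.141, 0.001, -0.4]
contact_force: [0.3, 0.8, -1.3]
opening: 0.388
```

Run:
```python
from h import *
s=sense();print(s['eef_pos'],s['tcp_rot'])
a=plan([469.5,-422,49],-22.97,5,20)
```

```text
[ 469.3156003  -420.70912895  149.57755922] [-3.14101386e+00  1.13213057e-03 -3.99880102e-01]
[[20,[0.2,0.2,20.1],[-0.0,0.0,0.0]],[20,[0.1,0.2,20.1],[-0.0,0.0,0.0]],[20,[0.2,0.3,20.1],[-0.0,0.0,0.0]],[20,[0.1,0.2,20.1],[-0.0,0.0,0.0]],[20,[0.2,0.3,20.2],[-0.0,0.1,0.1]]] max 20.2 0.1
```

Emit:
{"api": "servo_tool", "payload": {"rows": [[20, [0, 0.3, 25], [0, 0, 0]], [20, [0.2, 0.3, 25], [0, 0, 0]], [20, [0.2, 0.3, 24], [0, 0, 0.1]], [20, [0, 0.2, 0], [0, 0, 0]], [20, [0, 0, 0], [0, 0, 0]]]}}

```text
clock: 16.92
eef_pos: [469.9, -423.0, 76.8]
tcp_rot: [3.141, -0.001, -0.402]
contact_force: [-0.1, -0.4, -0.9]
opening: 0.388
```

Run:
```python
from h import *
s=sense();print(s['eef_pos'],s['tcp_rot'])
a=plan([469.5,-422,48.5],-22.97,4,20)
```

```text
[ 469.92220105 -422.97400175   76.77608608] [ 3.14141945e+00 -6.00659730e-04 -4.01928924e-01]
[[20,[-0.2,-0.2,7.1],[0.0,-0.0,-0.0]],[20,[-0.2,-0.2,7.1],[0.0,-0.0,-0.0]],[20,[-0.2,-0.2,7.0],[0.0,-0.0,-0.0]],[20,[-0.2,-0.1,7.1],[0.0,-0.0,-0.1]]] max 7.1 0.1
```

Emit:
{"api": "servo_tool", "payload": {"rows": [[20, [-0.2, -0.3, 7], [0, 0, 0]], [20, [-0.2, -0.3, 7], [0, 0, 0]], [20, [-0.1, -0.2, 7], [0, 0, 0]], [20, [0, 0, 6], [0, 0, 0]], [20, [0, 0, 1], [0, 0, 0]], [20, [0, 0, 0], [0, 0, 0]]]}}

```text
clock: 17.68
eef_pos: [469.3, -422.3, 48.0]
tcp_rot: [-3.142, -0.0, -0.403]
contact_force: [0.3, 0.4, -1.7]
opening: 0.385
```

Run:
```python
from h import *
s=sense();print(s['eef_pos'],s['tcp_rot'],s['contact_force'])
```

```text
[ 469.29762637 -422.31018698   47.96306911] [-3.14158252e+00 -4.98454577e-05 -4.02741143e-01] [ 0.32943298  0.37185469 -1.697244  ]
```

Emit:
{"api": "servo_tool", "payload": {"rows": [[20, [0, 0, 0.7], [0, 0, 0]], [20, [0, 0, 0.5], [0, 0, 0]], [40, [0, 0, 0], [0, 0, 0]], [60, [0, 0, 0], [0, 0, 0]], [85, [0, 0, 0], [0, 0, 0]], [85, [0, 0, 0], [0, 0, 0]], [85, [0, 0, 0], [0, 0, 0]], [85, [0, 0, 0], [0, 0, 0]]]}}

```text
clock: 18.68
eef_pos: [469.3, -422.3, 46.8]
tcp_rot: [-3.142, 0.0, -0.403]
contact_force: [-0.3, 0.7, -0.6]
opening: 0.997
```

Emit:
{"api": "servo_tool", "payload": {"rows": [[85, [0, 0, -20], [0, 0, 0]], [85, [0, 0, -40], [0, 0, 0]], [85, [0, 0, -50], [0, 0, 0]], [85, [0, 0, -40], [0, 0, 0]], [85, [0, 0, 0], [0, 0, 0]], [85, [0, 0, 0], [0, 0, 0]]]}}

```text
clock: 19.42
eef_pos: [469.1, -422.1, 197.4]
tcp_rot: [3.141, -0.001, -0.403]
contact_force: [-0.7, -0.3, -0.8]
opening: 0.991
```

Run:
```python
from h import *
im=grab_frame('wrist');cv2.imwrite('pics/w6.png',im)
s=sense();print(s['eef_pos'],s['tcp_rot'])
# view pose for lifter: lifter x yaw ~ -61; tool y=+lifter x -> tool yaw = -61+90=29; camera at tool +x
a=plan([430,130,260],29,10,85)
```

```text
[ 468.79495055 -421.847136    196.47441032] [-3.14127319e+00  8.72515724e-04 -4.02717009e-01]
[[85,[-25.2,-49.3,-6.3],[-0.0,0.0,-5.2]],[85,[-20.6,-51.3,-6.3],[-0.0,0.0,-5.2]],[85,[-15.9,-53.0,-6.3],[-0.0,0.0,-5.2]],[85,[-11.0,-54.2,-6.3],[-0.0,0.0,-5.2]],[85,[-6.1,-55.0,-6.3],[-0.0,0.0,-5.2]],[85,[-1.1,-55.3,-6.3],[-0.0,0.0,-5.2]],[85,[4.0,-55.2,-6.3],[-0.0,0.0,-5.2]],[85,[8.9,-54.6,-6.3],[-0.0,0.0,-5.2]],[85,[13.9,-53.6,-6.4],[-0.0,0.0,-5.2]],[85,[18.6,-52.1,-6.3],[-0.0,0.0,-5.3]]] max 55.3 5.3
```

View pics/w6.png

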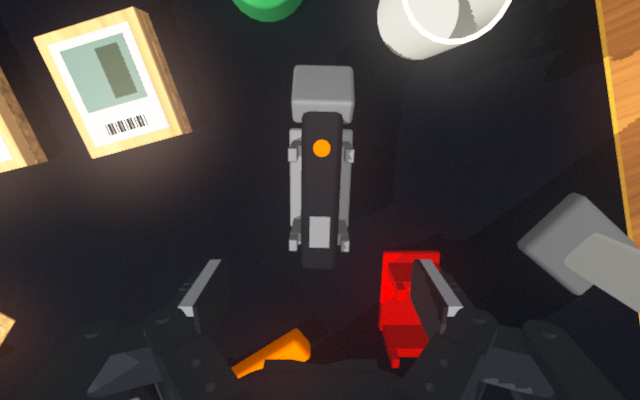

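Scanner lies straight between its cheeks, bar from (320,112) to (318,268). Now to the lifter.

Emit:
{"api": "servo_tool", "payload": {"rows": [[85, [-25.2, -49.3, -6.3], [0, 0, -5.2]], [85, [-20.6, -51.3, -6.3], [0, 0, -5.2]], [85, [-15.9, -53.0, -6.3], [0, 0, -5.2]], [85, [-11.0, -54.2, -6.3], [0, 0, -5.2]], [85, [-6.1, -55.0, -6.3], [0, 0, -5.2]], [85, [-1.1, -55.3, -6.3], [0, 0, -5.2]], [85, [4.0, -55.2, -6.3], [0, 0, -5.2]], [85, [8.9, -54.6, -6.3], [0, 0, -5.2]]]}}

```text
clock: 20.48
eef_pos: [437.1, 20.9, 246.5]
tcp_rot: [-3.141, 0.002, 0.326]
contact_force: [-0.0, -0.1, 0.3]
opening: 0.991
```

Emit:
{"api": "servo_tool", "payload": {"rows": [[85, [13.9, -53.6, -6.4], [0, 0, -5.2]], [85, [18.6, -52.1, -6.3], [0, 0, -5.3]], [85, [0, 0, 0], [0, 0, 0]], [85, [0, 0, 0], [0, 0, 0]], [85, [0, 0, 0], [0, 0, 0]]]}}

```text
clock: 21.1
eef_pos: [430.2, 128.5, 259.3]
tcp_rot: [-3.142, 0.001, 0.505]
contact_force: [-0.1, -0.4, -0.1]
opening: 0.991
```

Run:
```python
from h import *
s=sense();print(s['eef_pos'],s['tcp_rot'],s['qpos'])
im=grab_frame('wrist');cv2.imwrite('pics/w7.png',im)
for t,z in [('lifter',3),('mat',3)]:
    for c,r,p in masks('wrist',t,n=2,z=z): print(t,round(c,2),np.round(r[0]),np.round(r[1:],1),np.round(p))
```

```text
[430.15907553 128.52340599 259.28255432] [-3.14154220e+00  1.37170927e-03  5.04788731e-01] [ 2.87185474e-01  4.35028487e-02  1.95810927e+00 -2.71527686e-04
  1.14133080e+00  1.35330633e+00]
lifter 0.56 [437. 115.] [ 94.4 161.2  30.2] [326. 156.]
lifter 0.49 [ 678. -126.] [149.2 124.2  -9.6] [600.  80.]
mat 0.6 [444. 119.] [ 96.8 190.9  27.7] [332. 154.]
mat 0.38 [ 679. -125.] [148.1 122.9  -9.7] [601.  79.]
```

View pics/w7.png

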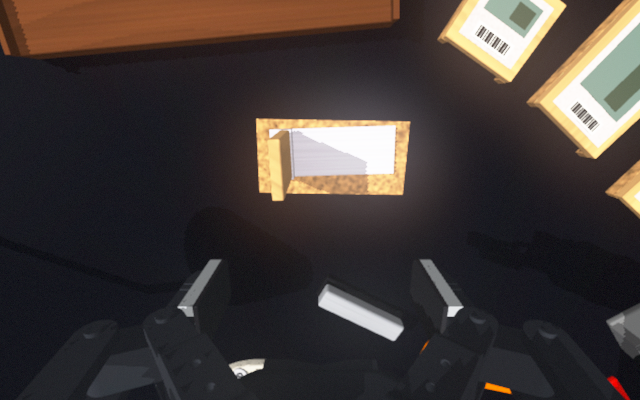

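Run:
```python
import cv2
a=cv2.imread('pics/w7.png');cv2.imwrite('pics/w7z.png',cv2.resize(a[105:205,245:420],None,fx=4.5,fy=4.5,interpolation=cv2.INTER_CUBIC))
```

View pics/w7z.png

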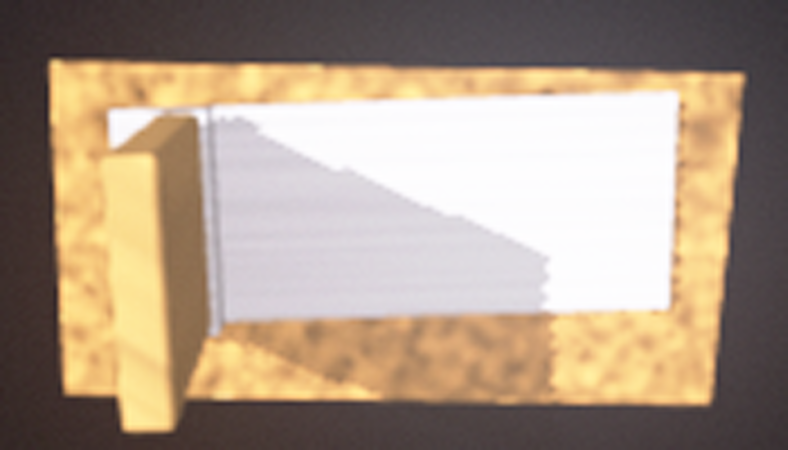

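Handle top face is at crop (105,155) to (173,432), blade tip at (680,92)/(667,310), mat corners (50,60), (745,73), (711,405) and (65,395).

Run:
```python
from h import *
np.set_printoptions(suppress=True,precision=1)
K,T=cal('wrist')
f=lambda a:np.array(a)/4.5+[245-.4,105-.4]
def ang(v):return np.degrees(np.arctan2(v[1],v[0]))
h=back(f([(105,155),(155,152),(173,432),(122,432)]),110,K,T);hc=h.mean(0)
b=back(f([(680,92),(667,310),(108,110),(222,321)]),6,K,T);tip=b[:2].mean(0)
m=back(f([(50,60),(745,73),(711,405),(65,395)]),3,K,T);mc=m.mean(0)
print('handle',hc,'len',np.linalg.norm(h[0]-h[3]),np.linalg.norm(h[1]-h[2]),np.linalg.norm(h[1]-h[0]),ang(h[0]-h[3])-90,ang(h[1]-h[2])-90)
print('tip',tip,'w',np.linalg.norm(b[1]-b[0]),ang(b[0]-b[2]),ang(b[1]-b[3]),ang(b[0]-b[1])-90,'tip-handle',np.linalg.norm(tip-hc*[1,1,0]-[0,0,6]),ang(tip-hc))
print('mat',mc,ang(m[1]-m[0]),ang(m[2]-m[3]),np.linalg.norm(m[1]-m[0]),np.linalg.norm(m[0]-m[3]))
```

```text
handle [423.8 171.8 110. ] len 58.98218834492086 59.59859186989366 10.176731832623508 -60.52178627596381 -59.730302018751054
tip [492.   55.5   6. ] w 60.49708211109061 -59.41375542126234 -59.728299786974674 -60.44993856863204 tip-handle 134.84664721494127 -59.624369634399955
mat [445.3 118.5   3. ] -62.21347789874673 -62.10387397093884 189.18255050281206 94.81783973231828
```

Run:
```python
from h import *
a=plan([423.8,171.8,150],30.1,4,85);a=plan([423.8,171.8,73],30.1,4,85,a)
```

```text
[[85,[3.8,-10.2,27.4],[-0.0,0.0,-0.3]],[85,[3.8,-10.2,27.4],[-0.0,0.0,-0.3]],[85,[3.9,-10.2,27.4],[-0.0,0.0,-0.3]],[85,[3.9,-10.3,27.5],[-0.0,0.0,-0.3]]] max 27.5 0.3
[[85,[0.0,0.0,19.2],[-0.0,0.0,0.0]],[85,[0.0,0.0,19.3],[-0.0,0.0,0.0]],[85,[0.0,0.0,19.2],[-0.0,0.0,0.0]],[85,[0.1,0.0,19.3],[-0.0,0.0,0.0]]] max 19.3 0.0
```

Emit:
{"api": "servo_tool", "payload": {"rows": [[85, [3.8, -10.2, 27.4], [0, 0, -0.3]], [85, [3.8, -10.2, 27.4], [0, 0, -0.3]], [85, [3.9, -10.2, 27.4], [0, 0, -0.3]], [85, [3.9, -10.3, 27.5], [0, 0, -0.3]], [85, [0, 0, 0], [0, 0, 0]], [85, [0, 0, 19], [0, 0, 0]], [85, [0, 0, 19], [0, 0, 0]], [85, [0, 0, 19], [0, 0, 0]]]}}

```text
clock: 22.25
eef_pos: [424.8, 172.4, 94.0]
tcp_rot: [3.141, -0.002, 0.527]
contact_force: [0.3, -0.2, -0.4]
opening: 0.993
```

Emit:
{"api": "servo_tool", "payload": {"rows": [[85, [0, 0, 20], [0, 0, 0]], [60, [0, 0, 0], [0, 0, 0]], [40, [0, 0, 0], [0, 0, 0]], [20, [0, 0, 0], [0, 0, 0]], [5, [0, 0, 0], [0, 0, 0]], [5, [0, 0, 0], [0, 0, 0]], [5, [0, 0, 0], [0, 0, 0]], [5, [0, 0, 0], [0, 0, 0]]], "force": 90}}

```text
clock: 23.25
eef_pos: [424.3, 173.1, 74.0]
tcp_rot: [3.141, -0.001, 0.528]
contact_force: [-0.2, -0.0, 7.0]
opening: 0.124
```

Emit:
{"api": "servo_tool", "payload": {"rows": [[5, [0, 0, 0], [0, 0, 0]], [5, [0, 0, 0], [0, 0, 0]]]}}

```text
clock: 23.5
eef_pos: [424.3, 173.1, 74.0]
tcp_rot: [3.141, -0.001, 0.528]
contact_force: [-0.3, -0.7, 6.4]
opening: 0.13
```

```bash
python3 look.py frame_large frame_medium frame_small
python3 - <<'E'
from h import *
s=sense();print(s['opening']*85.4,s['contact_force'],s['wrist_torque'])
E
```

```text
frame_large 0.66 [ 673. -118.] [143.5 103.3 -10.7] [324. 136.]
frame_medium 0.9 [ 626. -276.] [115.3  99.6  -8.7] [379. 153.]
frame_small 0.94 [661.  32.] [89.  93.2  0.4] [273. 140.]
23.7 [424.29670398 173.09576999  74.0081166 ] [ 3.14134277e+00 -1.35787480e-03  5.27742516e-01]
10.48109844992431 [-1.29848868 -1.35935472  7.3771887 ] [-0.04417245  0.10843809 -0.01810913]
```

```bash
cat >> h.py <<'E'
from scipy.optimize import minimize
DIM={'frame_large':(140,104,0,26),'frame_medium':(114,98,0,26),'frame_small':(88,92,0,26),'stand':(200,410,0,42)}
def fit(c,thing,init=None,zoff=0):
    K,T=cal(c);L,W,z0,z1=DIM[thing];best=None
    for m in trace(c,thing)[:2]:
        M=cv2.resize(m['mask'].astype(np.uint8),None,fx=4,fy=4,interpolation=cv2.INTER_LINEAR)
        p=cv2.findNonZero(m['mask'].astype(np.uint8))[:,0]
        r=rect(back(p,z1,K,T));x0=[*r[0],r[3]] if init is None else init
        def f(x):
            a=np.radians(x[2]);C=np.array([[i*L/2*np.cos(a)-j*W/2*np.sin(a)+x[0],i*L/2*np.sin(a)+j*W/2*np.cos(a)+x[1],z+zoff] for i in(-1,1) for j in(-1,1) for z in(z0,z1)])
            h=cv2.convexHull(((proj(C,K,T)+.5)*4-.5).astype(np.float32))
            I=np.zeros_like(M);cv2.fillConvexPoly(I,np.round(h*16).astype(np.int32),1,shift=4)
            return -(I&M).sum()/(I|M).sum()
        o=minimize(f,x0,method='Nelder-Mead',options=dict(initial_simplex=np.array(x0)+np.array([[0,0,0],[6,0,0],[0,6,0],[0,0,4]])))
        if best is None or o.fun<best[1]:best=(o.x,o.fun)
    return best
E
python3 - <<'E'
from h import *
for k in range(2):
    grab_frame('top')
    for t in DIM:
        b=fit('top',t);print(t,np.round(b[0],1),round(b[1],3))
print(sense()['clock'])
E
```

```text
frame_large [ 741.9   26.8 -115.6] 0.0
frame_medium [ 500.9 -177.4   35.8] 0.0
frame_small [569.3 105.6  31.2] 0.0
stand [226.8 449.8 166.6] 0.0
frame_large [591.    6.3   3.5] 0.0
frame_medium [ 680.6 -155.9  -88.5] 0.0
frame_small [714.2 151.5 -82.1] 0.0
stand [227.7 450.4 166.3] 0.0
24.2h.py:52: RuntimeWarning: overflow encountered in scalar negative
  return -(I&M).sum()/(I|M).sum()
```

```bash
sed -i 's/return -(I&M).sum()\/(I|M).sum()/return -float((I\&M).sum())\/float((I|M).sum())/' h.py
python3 - <<'E'
from h import *
for k in range(2):
    grab_frame('top')
    for t in DIM:
        b=fit('top',t);print(t,np.round(b[0],1),round(b[1],3))
grab_frame('scene')
for t in DIM:
    b=fit('scene',t,init={'stand':[570,358,33.6],'frame_large':[674,-118,-9.5],'frame_medium':[626,-276,-8.5],'frame_small':[660,32,-.5]}[t]);print(t,np.round(b[0],1),round(b[1],3))
print(sense()['clock'])
E
```

```text
frame_large [ 676.6 -117.1   -9.3] -0.959
frame_medium [ 628.  -278.2   -8.5] -0.964
frame_small [662.4  32.8  -1.6] -0.892
stand [575.2 360.   33.8] -0.917
frame_large [ 676.3 -117.9  -10.1] -0.913
frame_medium [ 628.4 -277.5   -8.3] -0.95
frame_small [662.5  32.7  -1.6] -0.929
stand [574.8 359.2  33.7] -0.921
frame_large [ 673.4 -115.9   -9.9] -0.917
frame_medium [ 623.9 -276.    -7.6] -0.844
frame_small [660.2  33.7  -2.4] -0.895
stand [574.4 362.3  33.7] -0.958
24.95
```

Run:
```python
from h import *
s=sense();st=(np.array(s['eef_pos'])+[0,0,56],Ro.from_euler('xyz',s['tcp_rot']))
a=plan([467.6,39.1,110],88.2,8,5,st)
```

```text
[[5,[-3.8,17.2,2.5],[0.0,-0.0,-7.2]],[5,[-5.9,16.6,2.5],[0.0,-0.0,-7.3]],[5,[-7.9,15.7,2.5],[0.0,-0.0,-7.2]],[5,[-9.9,14.6,2.5],[0.0,-0.0,-7.3]],[5,[-11.6,13.2,2.5],[0.0,-0.0,-7.2]],[5,[-13.2,11.7,2.5],[0.0,-0.0,-7.3]],[5,[-14.6,9.9,2.5],[0.0,-0.0,-7.2]],[5,[-15.6,7.9,2.5],[0.1,-0.0,-7.3]]] max 17.2 7.3
```

Emit:
{"api": "servo_tool", "payload": {"rows": [[5, [0, 0, -4], [0, 0, 0]], [5, [0, 0, -8], [0, 0, 0]], [5, [0, 0, -20], [0, 0, 0]], [5, [0, 0, -24], [0, 0, 0]]]}}

```text
clock: 25.45
eef_pos: [423.2, 172.7, 129.8]
tcp_rot: [-3.141, 0.001, 0.528]
contact_force: [0.4, -0.5, -2.2]
opening: 0.131
```

Emit:
{"api": "servo_tool", "payload": {"rows": [[5, [-3.8, 17.2, 2.5], [0, 0, -7.2]], [5, [-5.9, 16.6, 2.5], [0, 0, -7.3]], [5, [-7.9, 15.7, 2.5], [0, 0, -7.2]], [5, [-9.9, 14.6, 2.5], [0, 0, -7.3]], [5, [-11.6, 13.2, 2.5], [0, 0, -7.2]], [5, [-13.2, 11.7, 2.5], [0, 0, -7.3]], [5, [-14.6, 9.9, 2.5], [0, 0, -7.2]], [5, [-15.6, 7.9, 2.5], [0, 0, -7.3]]]}}

```text
clock: 26.45
eef_pos: [467.0, 38.3, 109.5]
tcp_rot: [3.141, -0.0, 1.544]
contact_force: [0.4, -0.3, -1.1]
opening: 0.13
```

Emit:
{"api": "servo_tool", "payload": {"rows": [[5, [0, 0, 0], [0, 0, 0]], [5, [0, 0, 0], [0, 0, 0]], [5, [0, 0, 0], [0, 0, 0]]]}}

```text
clock: 26.82
eef_pos: [466.7, 39.4, 109.4]
tcp_rot: [3.142, -0.0, 1.539]
contact_force: [-0.7, 0.1, -1.3]
opening: 0.128
```

Run:
```python
from h import *
s=sense();print(s['clock'],s['eef_pos'],s['tcp_rot'],s['opening']*85.4,s['wrist_torque'])
im=grab_frame('wrist');cv2.imwrite('pics/w8.png',im)
K,T=cal('wrist');R=Ro.from_euler('xyz',s['tcp_rot']);p=np.array(s['eef_pos'])
print(proj([p+R.apply(v) for v in ([29,135,68],[-31,135,68],[29,12,68],[29,0,-34])],K,T).round())
a=plan([467.6,39.1,76.5],88.2,3,5)
grab_frame('top');print(fit('top','frame_small'))
```

```text
26.825 [466.7163921   39.3624732  109.36975818] [ 3.14152985e+00 -1.16332184e-04  1.53895302e+00] 10.96110861686763 [-0.01511449 -0.02524791  0.03148803]
[[518. 175.]
 [502. 254.]
 [337. 175.]
 [319. 238.]]
[[5,[-0.1,0.3,10.9],[0.0,-0.0,0.0]],[5,[-0.1,0.3,11.0],[0.0,-0.0,0.0]],[5,[-0.0,0.2,10.9],[0.0,-0.0,0.0]]] max 11.0 0.0
(array([662.62843082,  32.56428363,  -1.28529094]), np.float64(-0.9377410468319559))
```

View pics/w8.png

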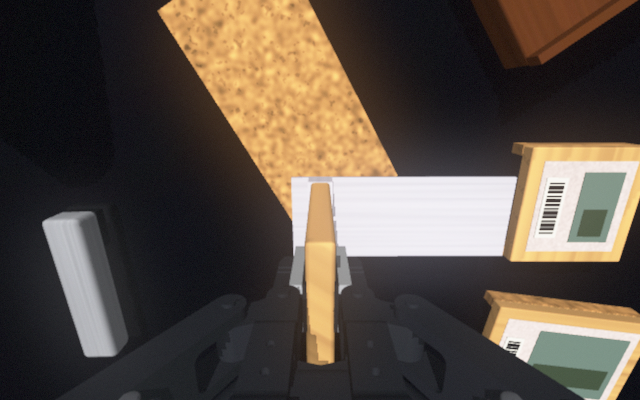

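Blade is level and aligned: tip corners at (516,177)/(505,256) against predicted (518,175)/(502,254). Small frame's near edge is at (512,150) to (507,258). Lower and insert.

Emit:
{"api": "servo_tool", "payload": {"rows": [[5, [0, 0.2, 11], [0, 0, 0]], [5, [0, 0.2, 11], [0, 0, 0]], [5, [0, 0.2, 11], [0, 0, 0]], [5, [0, 0, 0], [0, 0, 0]], [5, [0, 0, 0], [0, 0, 0]]]}}

```text
clock: 27.6
eef_pos: [467.4, 38.8, 76.0]
tcp_rot: [-3.141, 0.0, 1.54]
contact_force: [-0.2, 0.9, -1.4]
opening: 0.125
```

```bash
cat > under.py <<'E'
from h import *
import sys
x,y,yaw,d,z,n=map(float,sys.argv[1:7])
s=sense();print(s['clock'],s['eef_pos'],s['tcp_rot'],s['contact_force'])
a=np.radians(yaw);u=np.array([np.cos(a),np.sin(a)]);left=np.array([-u[1],u[0]])
p=np.array([x,y])-d*u+1*left
print(p);plan([*p,z],yaw+90,int(n),5)
E
python3 under.py 662 33 -1.5 54 76 8
```

```text
27.6 [467.40706042  38.82974571  76.02318351] [-3.14115002e+00  1.75408553e-05  1.53982841e+00] [-0.23820096  0.91131429 -1.36213069]
[608.0446814   35.41321253]
[[5,[0.1,17.6,-0.0],[-0.0,0.0,-0.0]],[5,[0.1,17.6,-0.0],[-0.0,0.0,-0.0]],[5,[0.1,17.6,-0.0],[-0.0,0.0,-0.0]],[5,[0.1,17.6,-0.0],[-0.0,0.0,-0.1]],[5,[0.1,17.6,-0.0],[-0.0,0.0,-0.0]],[5,[0.1,17.6,-0.0],[-0.0,0.0,-0.1]],[5,[0.1,17.5,-0.0],[-0.0,0.0,-0.0]],[5,[0.1,17.6,-0.0],[-0.0,0.0,-0.1]]] max 17.6 0.1
```

Emit:
{"api": "servo_tool", "payload": {"rows": [[5, [0, 18, 0], [0, 0, 0]], [5, [0, 18, 0], [0, 0, 0]], [5, [0, 18, 0], [0, 0, 0]], [5, [0, 18, 0], [0, 0, 0]], [5, [0, 18, 0], [0, 0, 0]], [5, [0, 18, 0], [0, 0, 0]], [5, [0, 17, 0], [0, 0, 0]], [5, [0, 15, 0], [0, 0, 0]]]}}

```text
clock: 28.6
eef_pos: [609.3, 34.4, 76.3]
tcp_rot: [3.141, -0.0, 1.54]
contact_force: [-0.3, 0.2, -2.0]
opening: 0.128
```

Emit:
{"api": "servo_tool", "payload": {"rows": [[5, [0, 0, 0], [0, 0, 0]], [5, [0, 0, 0], [0, 0, 0]], [5, [0, 0, -3], [0, 0, 0]], [5, [0, 0, -4], [0, 0, 0]], [5, [0, 0, -5], [0, 0, 0]], [5, [0, 0, -6], [0, 0, 0]], [5, [0, 0, -7], [0, 0, 0]], [5, [0, 0, 0], [0, 0, 0]]]}}

```text
clock: 29.6
eef_pos: [607.9, 34.5, 102.0]
tcp_rot: [3.14, -0.0, 1.54]
contact_force: [0.7, -0.0, -2.2]
opening: 0.128
```

Run:
```python
from h import *
s=sense();print(s['clock'],s['eef_pos'],s['tcp_rot'],s['contact_force'],s['wrist_torque'])
im=grab_frame('wrist');cv2.imwrite('pics/w9.png',im)
grab_frame('top');zo=s['eef_pos'][2]-71-11
for t in ('frame_small','frame_large','frame_medium'):print(fit('top',t,zoff=zo if 'small' in t else 0))
```

```text
29.6 [607.92730502  34.52883047 102.01692514] [ 3.14022530e+00 -1.35091618e-04  1.53982040e+00] [ 0.70582327 -0.02416683 -2.17426856] [-0.0460788   0.09916475  0.05818995]
(array([577.35722415, 366.58352428,  27.54092409]), np.float64(-0.1262444966549308))
(array([ 676.26755841, -117.99154209,  -10.32175544]), np.float64(-0.9620701754385965))
(array([ 628.30849802, -277.37165227,   -9.04444164]), np.float64(-0.9110133345305976))
```

View pics/w9.png

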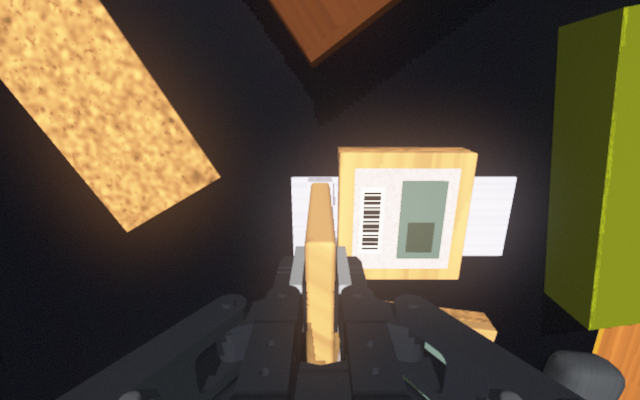

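```bash
cat > intool.py <<'E'
from h import *
# px pairs of two far corners -> tool coords (lifter y = tool x, lifter x = tool y)
import sys
P=np.array(list(map(float,sys.argv[1:]))).reshape(-1,2)
s=sense();K,T=cal('wrist');R=Ro.from_euler('xyz',s['tcp_rot']);p=np.array(s['eef_pos'])
for q,v in zip(P,back(P,p[2]-56,K,T)):print(q,np.round(R.inv().apply(v-p),1))
E
python3 intool.py 476 153 460 279 339 152 516 177 505 256
python3 - <<'E'
from h import *
print(Ro.from_euler('xyz',sense()['tcp_rot']).as_matrix().round(2))
S=np.array([575,360.5]);a=np.radians(33.7);u=np.array([np.cos(a),np.sin(a)]);l=np.array([-u[1],u[0]])
for n,y,d in [('S',-127,54),('L',-3,79),('M',124,67)]:
    c=S+y*l;print(n,c,c-d*u+l)
E
```

```text
[476. 153.] [45.8 98.5 55.9]
[460. 279.] [-44.4 100.6  55.9]
[339. 152.] [46.6 12.5 56. ]
[516. 177.] [ 30.4 126.5  55.9]
[505. 256.] [-26.1 129.5  55.9]
[[ 0.03  1.   -0.  ]
 [ 1.   -0.03 -0.  ]
 [-0.   -0.   -1.  ]]
S [645.46524229 254.84182649] [599.98487526 225.71218153]
L [576.66453328 358.00413763] [510.38531321 315.00338199]
M [506.199291   463.66231114] [449.90352039 427.31968863]
```

Run:
```python
from h import *
S=np.array([575,360.5]);a=np.radians(33.7);u=np.array([np.cos(a),np.sin(a)]);l=np.array([-u[1],u[0]])
s=sense();st=(np.array(s['eef_pos'])+[0,0,52],Ro.from_euler('xyz',s['tcp_rot']))
p=S-127*l-55.5*u-.5*l;print(p)
a=plan([*p,150],123.2,14,5,st)
```

```text
[599.56921072 223.6319837 ]
[[5,[13.5,-1.0,0.2],[-0.0,-0.0,-2.5]],[5,[13.5,-0.4,0.2],[-0.0,-0.0,-2.5]],[5,[13.5,0.2,0.2],[-0.0,-0.0,-2.5]],[5,[13.5,0.8,0.2],[-0.0,-0.0,-2.5]],[5,[13.5,1.4,0.2],[-0.0,-0.0,-2.5]],[5,[13.4,2.0,0.2],[-0.0,-0.0,-2.5]],[5,[13.3,2.6,0.2],[-0.0,-0.0,-2.5]],[5,[13.1,3.1,0.2],[-0.0,-0.0,-2.5]],[5,[13.0,3.7,0.2],[-0.0,-0.0,-2.5]],[5,[12.8,4.3,0.2],[-0.0,-0.0,-2.5]],[5,[12.6,4.8,0.2],[-0.0,-0.0,-2.5]],[5,[12.4,5.4,0.2],[-0.0,-0.0,-2.5]],[5,[12.2,5.9,0.3],[-0.0,-0.0,-2.5]],[5,[11.9,6.5,0.2],[-0.0,-0.0,-2.5]]] max 13.5 2.5
```

Emit:
{"api": "servo_tool", "payload": {"rows": [[5, [0, 0, -8], [0, 0, 0]], [5, [0, 0, -12], [0, 0, 0]], [5, [0, 0, -14], [0, 0, 0]], [5, [0, 0, -12], [0, 0, 0]], [5, [0, 0, -6], [0, 0, 0]], [5, [0, 0, 0], [0, 0, 0]]]}}

```text
clock: 30.6
eef_pos: [607.7, 34.5, 153.8]
tcp_rot: [3.141, -0.0, 1.54]
contact_force: [-0.0, -0.3, -3.2]
opening: 0.127
```

Emit:
{"api": "servo_tool", "payload": {"rows": [[5, [13.5, -1, 0.2], [0, 0, -2.5]], [5, [13.5, -0.4, 0.2], [0, 0, -2.5]], [5, [13.5, 0.2, 0.2], [0, 0, -2.5]], [5, [13.5, 0.8, 0.2], [0, 0, -2.5]], [5, [13.5, 1.4, 0.2], [0, 0, -2.5]], [5, [13.4, 2, 0.2], [0, 0, -2.5]], [5, [13.3, 2.6, 0.2], [0, 0, -2.5]], [5, [13.1, 3.1, 0.2], [0, 0, -2.5]]]}}

```text
clock: 31.6
eef_pos: [603.0, 143.5, 151.6]
tcp_rot: [3.142, -0.0, 1.892]
contact_force: [-1.0, 0.2, -3.0]
opening: 0.126
```

Emit:
{"api": "servo_tool", "payload": {"rows": [[5, [13, 3.7, 0.2], [0, 0, -2.5]], [5, [12.8, 4.3, 0.2], [0, 0, -2.5]], [5, [12.6, 4.8, 0.2], [0, 0, -2.5]], [5, [12.4, 5.4, 0.2], [0, 0, -2.5]], [5, [12.2, 5.9, 0.3], [0, 0, -2.5]], [5, [11.9, 6.5, 0.2], [0, 0, -2.5]], [5, [0, 0, 0], [0, 0, 0]], [5, [0, 0, 0], [0, 0, 0]]]}}

```text
clock: 32.6
eef_pos: [599.7, 223.5, 150.2]
tcp_rot: [-3.141, 0.0, 2.151]
contact_force: [0.3, -1.3, -3.3]
opening: 0.13
```

Run:
```python
from h import *
s=sense();print(s['clock'],s['eef_pos'],s['tcp_rot'],s['contact_force'],s['wrist_torque'])
im=grab_frame('wrist');cv2.imwrite('pics/w10.png',im)
for c,r,p in masks('wrist','frame_small',n=2,z=s['eef_pos'][2]-56):
    R=Ro.from_euler('xyz',s['tcp_rot']);q=[*r[0],s['eef_pos'][2]-56]
    print(c,r,R.inv().apply(np.array(q)-s['eef_pos']))
plan([599.6,223.6,115],123.2,4,5)
```

```text
32.6 [599.70159649 223.52301474 150.21716883] [-3.14125714e+00  1.69658401e-04  2.15059638e+00] [ 0.26575646 -1.29123444 -3.2536718 ] [-0.01928011  0.03503273 -0.01220333]
0.98 (array([644.4887085 , 254.94277954]), 88.2675552368164, 94.86477661132812, np.float64(33.1276969909668)) [ 1.75748465 54.69996661 55.98135335]
[[5,[0.1,0.0,8.8],[-0.0,0.0,-0.0]],[5,[0.1,0.0,8.8],[-0.0,0.0,-0.0]],[5,[0.1,0.0,8.8],[-0.0,0.0,-0.0]],[5,[0.1,0.1,8.9],[-0.0,0.0,-0.0]]] max 8.9 0.0
```

View pics/w10.png

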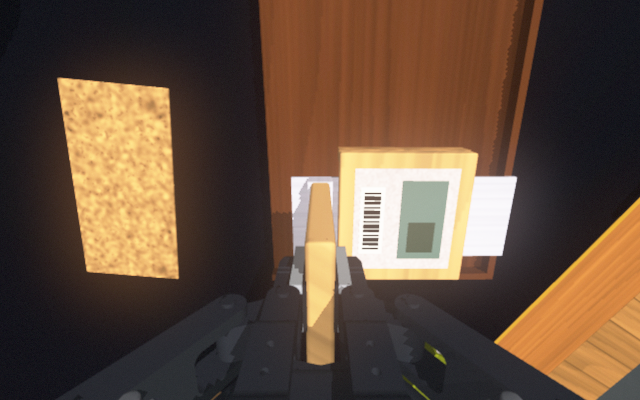

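Run:
```python
from h import *
K,T=cal('wrist');S=np.array([575,360.5]);a=np.radians(33.7);u=np.array([np.cos(a),np.sin(a)]);l=np.array([-u[1],u[0]])
for px,z in [((494,278),42),((273,278),42),((272,278),30),((265,100),30),((527,100),42)]:
    v=back([px],z,K,T)[0,:2]-S;print(px,z,'stand coords',v@u,v@l)
```

```text
(494, 278) 42 stand coords 100.92266069694708 -205.5148790009241
(273, 278) 42 stand coords -98.78099212732958 -203.43770288847472
(272, 278) 30 stand coords -101.84431815744816 -210.79764491651648
(265, 100) 30 stand coords -98.19879713452158 -50.29119314825884
(527, 100) 42 stand coords 101.39451606981169 -52.32770201813248
```

Stand pose confirmed by the picture (its back-right corner reads 101,-205.5). The small frame is centred on its slot at (-1,-126.5). Lower, release and withdraw.

Emit:
{"api": "servo_tool", "payload": {"rows": [[5, [0, 0, 9], [0, 0, 0]], [5, [0, 0, 9], [0, 0, 0]], [5, [0, 0, 9], [0, 0, 0]], [5, [0, 0, 7], [0, 0, 0]], [5, [0, 0, 3], [0, 0, 0]], [5, [0, 0, 3], [0, 0, 0]], [5, [0, 0, 3], [0, 0, 0]], [5, [0, 0, 1.5], [0, 0, 0]]]}}

```text
clock: 33.7
eef_pos: [599.9, 223.8, 105.8]
tcp_rot: [3.141, 0.0, 2.151]
contact_force: [-0.3, -0.8, -1.1]
opening: 0.128
```

Emit:
{"api": "servo_tool", "payload": {"rows": [[5, [0, 0, 0], [0, 0, 0]], [5, [0, 0, 0], [0, 0, 0]], [5, [0, 0, 0], [0, 0, 0]]]}}

```text
clock: 34.08
eef_pos: [599.9, 223.7, 105.9]
tcp_rot: [3.141, 0.0, 2.151]
contact_force: [0.7, -0.1, -2.0]
opening: 0.127
```

Run:
```python
from h import *
s=sense();print(s['clock'],s['eef_pos'],s['tcp_rot'],s['contact_force'])
```

```text
34.075 [599.87182212 223.702373   105.90018629] [3.14139871e+00 5.51198699e-05 2.15074233e+00] [ 0.73568901 -0.12837433 -2.00368865]
```

Emit:
{"api": "servo_tool", "payload": {"rows": [[5, [0, -12, 0], [0, 0, 0]], [5, [0, -20, 0], [0, 0, 0]], [5, [0, -20, 0], [0, 0, 0]], [5, [0, -20, 0], [0, 0, 0]], [5, [0, -20, 0], [0, 0, 0]], [5, [0, -20, 0], [0, 0, 0]], [5, [0, -20, 0], [0, 0, 0]], [5, [0, -20, -10], [0, 0, 0]]]}}

```text
clock: 35.08
eef_pos: [470.7, 139.5, 115.4]
tcp_rot: [-3.14, -0.0, 2.151]
contact_force: [-0.4, -0.4, -1.7]
opening: 0.126
```

Emit:
{"api": "servo_tool", "payload": {"rows": [[5, [0, -10, -20], [0, 0, 0]], [5, [0, 0, -20], [0, 0, 0]], [5, [0, 0, 0], [0, 0, 0]]]}}

```text
clock: 35.45
eef_pos: [464.7, 134.9, 157.0]
tcp_rot: [3.139, 0.001, 2.151]
contact_force: [-0.4, 0.5, -1.9]
opening: 0.128
```

Run:
```python
from h import *
s=sense();print(s['clock'],s['eef_pos'],s['tcp_rot'],s['contact_force'])
for k in range(2):
    grab_frame('top')
    for t in DIM:
        if t!='stand':print(t,fit('top',t,zoff=30 if 'small' in t else 0))
```

```text
35.45 [464.68766829 134.87712553 157.01432456] [3.13877945e+00 8.83546908e-04 2.15057109e+00] [-0.41045753  0.52726652 -1.88966899]
frame_large (array([ 675.79109028, -117.39302333,   -9.93423652]), np.float64(-0.9528106719931516))
frame_medium (array([ 627.02414911, -277.36927522,   -8.57119464]), np.float64(-0.9592101728306618))
frame_small (array([646.58380499, 254.56133683,  32.83856098]), np.float64(-0.9163234215426282))
frame_large (array([ 675.79891388, -118.09104015,   -9.90815653]), np.float64(-0.9574528637495553))
frame_medium (array([ 628.20882152, -278.1916073 ,   -9.13199147]), np.float64(-0.9462857650613116))
frame_small (array([647.43231015, 253.93155495,  32.96790757]), np.float64(-0.9023660285730419))
```

```bash
python3 under.py 675.5 -117.7 -9.9 222 105 12
```

```text
35.85 [463.9507844  134.85188131 155.1584299 ] [-3.14052821e+00 -3.37753554e-04  2.15082316e+00] [-0.20509826  0.60105955 -1.56331125]
[456.97765869 -78.54663041]
[[5,[-14.6,-10.2,4.2],[-0.0,0.0,3.6]],[5,[-15.2,-9.3,4.2],[-0.0,0.0,3.6]],[5,[-15.7,-8.3,4.2],[-0.0,0.0,3.6]],[5,[-16.2,-7.3,4.2],[-0.0,0.0,3.6]],[5,[-16.6,-6.3,4.2],[-0.0,0.0,3.6]],[5,[-17.0,-5.2,4.2],[-0.0,0.0,3.6]],[5,[-17.3,-4.2,4.2],[-0.0,0.0,3.6]],[5,[-17.5,-3.1,4.2],[-0.0,0.0,3.6]],[5,[-17.7,-1.9,4.2],[-0.0,0.0,3.6]],[5,[-17.8,-0.8,4.1],[-0.0,0.0,3.6]],[5,[-17.8,0.3,4.2],[-0.0,0.0,3.6]],[5,[-17.8,1.3,4.1],[-0.1,0.0,3.5]]] max 17.8 3.6
```

Emit:
{"api": "servo_tool", "payload": {"rows": [[5, [-14.6, -10.2, 2], [0, 0, 3.6]], [5, [-15.2, -9.3, 2], [0, 0, 3.6]], [5, [-15.7, -8.3, 2], [0, 0, 3.6]], [5, [-16.2, -7.3, 4], [0, 0, 3.6]], [5, [-16.6, -6.3, 4], [0, 0, 3.6]], [5, [-17.0, -5.2, 4], [0, 0, 3.6]], [5, [-17.3, -4.2, 5], [0, 0, 3.6]], [5, [-17.5, -3.1, 5], [0, 0, 3.6]]]}}

```text
clock: 36.85
eef_pos: [459.4, -8.7, 127.5]
tcp_rot: [3.142, 0.0, 1.643]
contact_force: [0.1, -0.2, -2.2]
opening: 0.123
```

Emit:
{"api": "servo_tool", "payload": {"rows": [[5, [-17.7, -1.9, 5], [0, 0, 3.6]], [5, [-17.8, -0.8, 5], [0, 0, 3.6]], [5, [-17.8, 0.3, 6], [0, 0, 3.6]], [5, [-17.8, 1.3, 6], [0, 0, 3.5]], [5, [0, 0, 0], [0, 0, 0]], [5, [0, 0, 0], [0, 0, 0]], [5, [0, 0, 0], [0, 0, 0]]]}}

```text
clock: 37.72
eef_pos: [457.4, -78.2, 106.0]
tcp_rot: [3.141, -0.0, 1.399]
contact_force: [0.6, -0.3, -0.9]
opening: 0.125
```

```bash
python3 look.py frame_large
python3 - <<'E'
from h import *
grab_frame('top');print(fit('top','frame_large'))
E
python3 under.py 675.5 -117.7 -9.9 222 76.2 3
```

```text
frame_large 0.64 [441. 114.] [ 95.3 184.3  27.9] [241. 215.]
37.825 [457.43580604 -78.13393055 105.96673179] [ 3.14124879e+00 -6.10355970e-05  1.39927536e+00]
(array([ 676.00606583, -117.98081727,   -9.49662026]), np.float64(-0.9481436570491102))
37.925 [457.38695548 -78.18924477 105.90070209] [ 3.14138385e+00 -3.64234857e-05  1.39914215e+00] [-0.12706264 -0.49621969 -1.60903315]
[456.97765869 -78.54663041]
[[5,[-0.1,-0.1,9.9],[0.0,-0.0,0.0]],[5,[-0.2,-0.1,9.9],[0.0,-0.0,0.0]],[5,[-0.1,-0.1,9.9],[0.0,-0.0,0.1]]] max 9.9 0.1
```

Emit:
{"api": "servo_tool", "payload": {"rows": [[5, [0, 0, 10], [0, 0, 0]], [5, [0, 0, 10], [0, 0, 0]], [5, [0, 0, 9.7], [0, 0, 0]], [5, [0, 0, 0], [0, 0, 0]], [5, [0, 0, 0], [0, 0, 0]]]}}

```text
clock: 38.55
eef_pos: [457.3, -78.5, 76.0]
tcp_rot: [-3.141, -0.0, 1.398]
contact_force: [-0.0, 0.0, -2.7]
opening: 0.129
```

Emit:
{"api": "servo_tool", "payload": {"rows": [[5, [0, 18, 0], [0, 0, 0]], [5, [0, 18, 0], [0, 0, 0]], [5, [0, 18, 0], [0, 0, 0]], [5, [0, 18, 0], [0, 0, 0]], [5, [0, 18, 0], [0, 0, 0]], [5, [0, 18, 0], [0, 0, 0]], [5, [0, 18, 0], [0, 0, 0]], [5, [0, 15, 0], [0, 0, 0]]]}}

```text
clock: 39.55
eef_pos: [598.3, -103.0, 76.4]
tcp_rot: [3.14, 0.0, 1.399]
contact_force: [-0.9, 0.5, -1.8]
opening: 0.13
```

Emit:
{"api": "servo_tool", "payload": {"rows": [[5, [0, 0, 0], [0, 0, 0]], [5, [0, 0, 0], [0, 0, 0]], [5, [0, 0, -3], [0, 0, 0]], [5, [0, 0, -4], [0, 0, 0]], [5, [0, 0, -5], [0, 0, 0]], [5, [0, 0, -6], [0, 0, 0]], [5, [0, 0, -7], [0, 0, 0]], [5, [0, 0, 0], [0, 0, 0]]]}}

```text
clock: 40.55
eef_pos: [596.7, -102.8, 101.9]
tcp_rot: [3.14, -0.0, 1.398]
contact_force: [0.6, -0.2, -3.8]
opening: 0.129
```

```bash
cat > onlift.py <<'E'
from h import *
import sys
s=sense();print(s['clock'],s['eef_pos'],s['tcp_rot'],s['contact_force'],s['wrist_torque'])
im=grab_frame('wrist');cv2.imwrite('pics/%s.png'%sys.argv[2],im)
R=Ro.from_euler('xyz',s['tcp_rot']);p=np.array(s['eef_pos'])
for c,r,_ in masks('wrist',sys.argv[1],n=2,z=p[2]-56):
    print(round(c,2),np.round(r[1:],1),'tool',R.inv().apply(np.array([*r[0],p[2]-56])-p).round(1))
E
python3 onlift.py frame_large w11
```

```text
40.55 [ 596.74474566 -102.75507624  101.88181139] [ 3.14023616e+00 -9.59388264e-06  1.39849476e+00] [ 0.58575756 -0.19971291 -3.75634282] [0.06000319 0.10216696 0.06919547]
0.75 [140.  106.2 -10. ] tool [ 1.6 80.8 56.1]
```

Run:
```python
from h import *
S=np.array([575,360.5]);a=np.radians(33.7);u=np.array([np.cos(a),np.sin(a)]);l=np.array([-u[1],u[0]])
s=sense();st=(np.array(s['eef_pos'])+[0,0,58],Ro.from_euler('xyz',s['tcp_rot']))
p=S-3*l-81*u-.5*l;print(p)
a=plan([*p,160],123.7,28,5,st)
```

```text
[509.5536716  312.64576195]
[[5,[14.1,-5.6,-0.0],[0.0,0.0,-1.6]],[5,[14.2,-5.2,-0.0],[0.0,0.0,-1.6]],[5,[14.4,-4.8,-0.0],[0.0,0.0,-1.6]],[5,[14.5,-4.4,-0.0],[0.0,0.0,-1.6]],[5,[14.6,-4.0,-0.0],[0.0,0.0,-1.5]],[5,[14.7,-3.6,-0.0],[0.0,0.0,-1.6]],[5,[14.8,-3.2,-0.0],[0.0,0.0,-1.5]],[5,[14.9,-2.8,-0.0],[0.0,0.0,-1.6]],[5,[15.0,-2.4,-0.0],[0.0,0.0,-1.5]],[5,[15.0,-2.0,-0.0],[0.0,0.0,-1.6]],[5,[15.1,-1.6,-0.0],[0.0,0.0,-1.5]],[5,[15.1,-1.2,-0.1],[0.0,0.0,-1.6]],[5,[15.1,-0.7,-0.0],[0.0,0.0,-1.5]],[5,[15.1,-0.4,-0.1],[0.0,0.0,-1.6]],[5,[15.2,0.1,-0.0],[0.0,0.0,-1.5]],[5,[15.1,0.5,-0.1],[0.0,0.0,-1.6]],[5,[15.1,0.9,-0.0],[0.0,0.0,-1.5]],[5,[15.1,1.3,-0.1],[0.0,0.0,-1.6]],[5,[15.1,1.7,-0.0],[0.0,0.0,-1.5]],[5,[15.0,2.1,-0.1],[0.0,0.0,-1.6]],[5,[14.9,2.5,-0.0],[0.0,0.0,-1.5]],[5,[14.9,2.9,-0.1],[0.0,0.0,-1.6]],[5,[14.8,3.3,-0.0],[0.0,0.0,-1.5]],[5,[14.7,3.7,-0.1],[0.0,0.0,-1.6]],[5,[14.6,4.1,-0.0],[0.0,0.0,-1.5]],[5,[14.5,4.5,-0.1],[0.0,0.0,-1.6]],[5,[14.3,4.9,-0.0],[0.0,0.0,-1.5]],[5,[14.2,5.3,-0.1],[0.0,0.0,-1.6]]] max 15.2 1.6
```

Emit:
{"api": "servo_tool", "payload": {"rows": [[5, [0, 0, -6], [0, 0, 0]], [5, [0, 0, -10], [0, 0, 0]], [5, [0, 0, -13], [0, 0, 0]], [5, [0, 0, -13], [0, 0, 0]], [5, [0, 0, -10], [0, 0, 0]], [5, [0, 0, -6], [0, 0, 0]], [5, [0, 0, 0], [0, 0, 0]]]}}

```text
clock: 41.52
eef_pos: [596.5, -102.7, 159.6]
tcp_rot: [3.141, -0.0, 1.399]
contact_force: [0.0, 0.1, -3.2]
opening: 0.128
```

Emit:
{"api": "servo_tool", "payload": {"rows": [[5, [14.1, -5.6, 0], [0, 0, -1.6]], [5, [14.2, -5.2, 0], [0, 0, -1.6]], [5, [14.4, -4.8, 0], [0, 0, -1.6]], [5, [14.5, -4.4, 0], [0, 0, -1.6]], [5, [14.6, -4.0, 0], [0, 0, -1.5]], [5, [14.7, -3.6, 0], [0, 0, -1.6]], [5, [14.8, -3.2, 0], [0, 0, -1.5]], [5, [14.9, -2.8, 0], [0, 0, -1.6]]]}}

```text
clock: 42.52
eef_pos: [571.2, 16.9, 159.1]
tcp_rot: [3.141, 0.0, 1.62]
contact_force: [0.8, -0.4, -2.9]
opening: 0.129
```

Emit:
{"api": "servo_tool", "payload": {"rows": [[5, [15, -2.4, 0], [0, 0, -1.5]], [5, [15, -2, 0], [0, 0, -1.6]], [5, [15.1, -1.6, 0], [0, 0, -1.5]], [5, [15.1, -1.2, -0.1], [0, 0, -1.6]], [5, [15.1, -0.7, 0], [0, 0, -1.5]], [5, [15.1, -0.4, -0.1], [0, 0, -1.6]], [5, [15.2, 0.1, 0], [0, 0, -1.5]], [5, [15.1, 0.5, -0.1], [0, 0, -1.6]]]}}

```text
clock: 43.52
eef_pos: [546.5, 135.6, 159.4]
tcp_rot: [3.142, -0.0, 1.837]
contact_force: [0.1, 0.0, -2.9]
opening: 0.13
```

Emit:
{"api": "servo_tool", "payload": {"rows": [[5, [15.1, 0.9, 0], [0, 0, -1.5]], [5, [15.1, 1.3, -0.1], [0, 0, -1.6]], [5, [15.1, 1.7, 0], [0, 0, -1.5]], [5, [15, 2.1, -0.1], [0, 0, -1.6]], [5, [14.9, 2.5, 0], [0, 0, -1.5]], [5, [14.9, 2.9, -0.1], [0, 0, -1.6]], [5, [14.8, 3.3, 0], [0, 0, -1.5]], [5, [14.7, 3.7, -0.1], [0, 0, -1.6]]]}}

```text
clock: 44.52
eef_pos: [521.7, 254.3, 159.8]
tcp_rot: [3.142, -0.0, 2.053]
contact_force: [0.9, -0.6, -2.4]
opening: 0.128
```

Emit:
{"api": "servo_tool", "payload": {"rows": [[5, [14.6, 4.1, 0], [0, 0, -1.5]], [5, [14.5, 4.5, -0.1], [0, 0, -1.6]], [5, [14.3, 4.9, 0], [0, 0, -1.5]], [5, [14.2, 5.3, -0.1], [0, 0, -1.6]], [5, [0, 0, 0], [0, 0, 0]], [5, [0, 0, 0], [0, 0, 0]], [5, [0, 0, 0], [0, 0, 0]]]}}

```text
clock: 45.4
eef_pos: [509.7, 312.1, 160.0]
tcp_rot: [-3.141, 0.0, 2.159]
contact_force: [-0.6, 0.1, -3.0]
opening: 0.129
```

```bash
python3 onlift.py frame_large w12
python3 - <<'E'
from h import *
plan([509.6,312.6,118],123.7,4,5)
E
```

```text
45.4 [509.6672259  312.14737957 159.953922  ] [-3.14139773e+00  1.29636753e-04  2.15888634e+00] [-0.55502618  0.13099193 -2.96910348] [-0.05045535  0.07103029  0.01610081]
0.66 [139.7 105.   33.6] tool [ 1.1 80.5 56. ]
0.65 [ 30.8 151.9  34.6] tool [-45.5  -3.3  56. ]
[[5,[0.1,0.0,10.5],[-0.0,0.0,-0.0]],[5,[0.1,0.0,10.5],[-0.0,0.0,-0.0]],[5,[0.1,0.1,10.5],[-0.0,0.0,-0.0]],[5,[0.1,0.0,10.5],[-0.0,0.0,-0.0]]] max 10.5 0.0
```

Emit:
{"api": "servo_tool", "payload": {"rows": [[5, [0, 0, 9], [0, 0, 0]], [5, [0, 0, 11], [0, 0, 0]], [5, [0, 0, 11], [0, 0, 0]], [5, [0, 0, 11], [0, 0, 0]], [5, [0, 0, 4], [0, 0, 0]], [5, [0, 0, 3], [0, 0, 0]], [5, [0, 0, 3], [0, 0, 0]], [5, [0, 0, 2], [0, 0, 0]]]}}

```text
clock: 46.5
eef_pos: [509.8, 312.8, 106.2]
tcp_rot: [3.141, 0.0, 2.16]
contact_force: [-0.3, -0.2, -1.6]
opening: 0.126
```

Emit:
{"api": "servo_tool", "payload": {"rows": [[5, [0, 0, 0], [0, 0, 0]], [5, [0, 0, 0], [0, 0, 0]], [5, [0, 0, 0], [0, 0, 0]]]}}

```text
clock: 46.88
eef_pos: [509.7, 312.7, 106.1]
tcp_rot: [3.141, 0.0, 2.159]
contact_force: [0.4, 0.6, -2.0]
opening: 0.126
```

Emit:
{"api": "servo_tool", "payload": {"rows": [[5, [0, -12, 0], [0, 0, 0]], [5, [0, -20, 0], [0, 0, 0]], [5, [0, -20, 0], [0, 0, 0]], [5, [0, -20, 0], [0, 0, 0]], [5, [0, -20, 0], [0, 0, 0]], [5, [0, -20, 0], [0, 0, 0]], [5, [0, -20, 0], [0, 0, 0]], [5, [0, -15, -5], [0, 0, 0]]]}}

```text
clock: 47.88
eef_pos: [385.7, 230.0, 110.9]
tcp_rot: [-3.14, -0.0, 2.159]
contact_force: [-0.2, -0.3, -1.4]
opening: 0.127
```

Emit:
{"api": "servo_tool", "payload": {"rows": [[5, [0, -5, -20], [0, 0, 0]], [5, [0, 0, -20], [0, 0, 0]], [5, [0, 0, 0], [0, 0, 0]]]}}

```text
clock: 48.25
eef_pos: [384.0, 228.7, 152.4]
tcp_rot: [3.138, 0.0, 2.159]
contact_force: [0.0, -0.8, -1.9]
opening: 0.128
```

Run:
```python
from h import *
s=sense();print(s['clock'],s['eef_pos'],s['tcp_rot'],s['contact_force'])
for k in range(2):
    im=grab_frame('top')
    for t in DIM:
        if t!='stand':print(t,fit('top',t,zoff=0 if 'medium' in t else 30))
cv2.imwrite('pics/t13.png',cv2.resize(im[60:300,60:460],None,fx=2,fy=2))
```

```text
48.25 [383.9706349  228.65378965 152.42258535] [3.13808166e+00 1.90862569e-04 2.15942365e+00] [ 0.03080452 -0.84271109 -1.93938563]
frame_large (array([579.00706795, 358.34182564,  34.40677034]), np.float64(-0.9308761557330649))
frame_medium (array([ 628.07448091, -277.52750697,   -8.39037595]), np.float64(-0.9529933679870944))
frame_small (array([647.26189561, 255.08357746,  34.07763731]), np.float64(-0.9350881106401963))
frame_large (array([578.4806959 , 358.21154205,  33.34192013]), np.float64(-0.9337902414486922))
frame_medium (array([ 627.83841747, -277.21745653,   -8.67052733]), np.float64(-0.9443996415770609))
frame_small (array([645.2263585 , 253.76391459,  32.9114456 ]), np.float64(-0.9026113497626046))
```

View pics/t13.png

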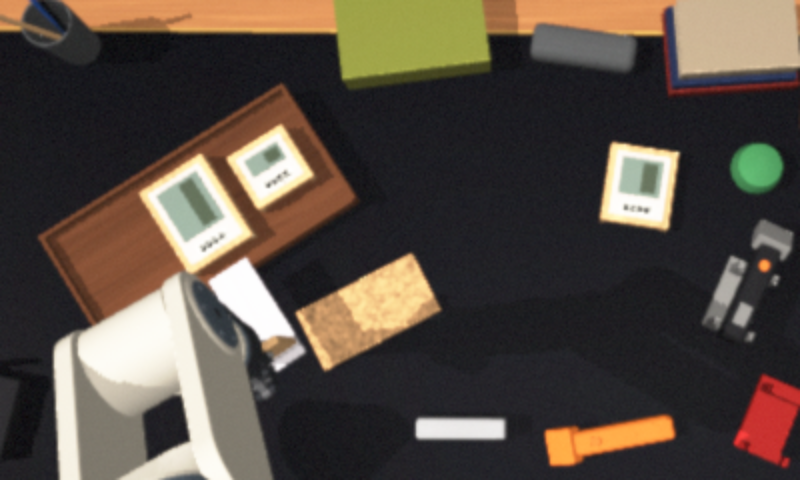

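Large and small frames lie side by side on the stand, the medium one is still at (640,187), and scanner, mug and paperweight are untouched. Now the medium one.

```bash
python3 under.py 627.5 -277.3 -8.5 209 110 16
```

```text
48.65 [382.89009445 228.04677893 150.41172979] [-3.14046745e+00 -7.42388719e-05  2.15944227e+00] [-0.4177993   0.02259986 -2.0635357 ]
[ 420.94349397 -245.41881721]
[[5,[-25.9,-14.4,2.5],[-0.0,0.0,2.6]],[5,[-26.6,-13.3,2.5],[-0.0,0.0,2.6]],[5,[-27.1,-12.0,2.5],[-0.0,0.0,2.6]],[5,[-27.7,-10.8,2.5],[-0.0,0.0,2.6]],[5,[-28.1,-9.5,2.6],[-0.0,0.0,2.7]],[5,[-28.5,-8.2,2.5],[-0.0,0.0,2.6]],[5,[-28.9,-6.9,2.6],[-0.0,0.0,2.7]],[5,[-29.2,-5.5,2.5],[-0.0,0.0,2.6]],[5,[-29.4,-4.2,2.6],[-0.0,0.0,2.7]],[5,[-29.5,-2.8,2.5],[-0.0,0.0,2.6]],[5,[-29.7,-1.5,2.6],[-0.0,0.0,2.7]],[5,[-29.7,-0.1,2.5],[-0.0,0.0,2.6]],[5,[-29.7,1.3,2.6],[-0.0,0.0,2.7]],[5,[-29.5,2.7,2.5],[-0.0,0.0,2.6]],[5,[-29.4,4.0,2.6],[-0.0,0.0,2.7]],[5,[-29.2,5.3,2.5],[-0.1,0.0,2.6]]] max 29.7 2.7
```

Emit:
{"api": "servo_tool", "payload": {"rows": [[5, [-25.9, -14.4, 1], [0, 0, 2.6]], [5, [-26.6, -13.3, 1], [0, 0, 2.6]], [5, [-27.1, -12, 1], [0, 0, 2.6]], [5, [-27.7, -10.8, 1], [0, 0, 2.6]], [5, [-28.1, -9.5, 1], [0, 0, 2.7]], [5, [-28.5, -8.2, 2], [0, 0, 2.6]], [5, [-28.9, -6.9, 2], [0, 0, 2.7]], [5, [-29.2, -5.5, 2], [0, 0, 2.6]]]}}

```text
clock: 49.65
eef_pos: [402.3, -9.4, 139.7]
tcp_rot: [-3.141, -0.0, 1.791]
contact_force: [-0.3, 0.1, -1.4]
opening: 0.127
```

Emit:
{"api": "servo_tool", "payload": {"rows": [[5, [-29.4, -4.2, 3], [0, 0, 2.7]], [5, [-29.5, -2.8, 3], [0, 0, 2.6]], [5, [-29.7, -1.5, 3], [0, 0, 2.7]], [5, [-29.7, -0.1, 4], [0, 0, 2.6]], [5, [-29.7, 1.3, 4], [0, 0, 2.7]], [5, [-29.5, 2.7, 4], [0, 0, 2.6]], [5, [-29.4, 4, 4], [0, 0, 2.7]], [5, [-29.2, 5.3, 4], [0, 0, 2.6]]]}}

```text
clock: 50.65
eef_pos: [421.1, -246.2, 110.5]
tcp_rot: [-3.141, -0.0, 1.421]
contact_force: [-0.5, 1.0, -1.5]
opening: 0.129
```

Emit:
{"api": "servo_tool", "payload": {"rows": [[5, [0, 0, 0], [0, 0, 0]], [5, [0, 0, 0], [0, 0, 0]], [5, [0, 0, 0], [0, 0, 0]], [5, [0, 0, 0], [0, 0, 0]]]}}

```text
clock: 51.15
eef_pos: [421.3, -244.6, 111.1]
tcp_rot: [3.142, -0.0, 1.424]
contact_force: [-0.5, 0.1, -1.7]
opening: 0.129
```

```bash
python3 - <<'E'
from h import *
for k in range(2):
    grab_frame('top');print(fit('top','frame_medium'))
E
python3 under.py 627.5 -277.3 -8.5 209 76.2 4
```

```text
(array([ 627.61283077, -277.41995115,   -9.00403314]), np.float64(-0.9467593630858937))
(array([ 628.79101743, -276.84498799,   -8.3646599 ]), np.float64(-0.9564693276185374))
51.35 [ 421.32979115 -244.9892869   111.0821977 ] [3.14142277e+00 6.37866786e-05 1.42341049e+00] [ 0.936599    0.57866189 -1.43152105]
[ 420.94349397 -245.41881721]
[[5,[-0.1,-0.1,8.7],[0.0,0.0,0.0]],[5,[-0.1,-0.1,8.7],[0.0,0.0,0.0]],[5,[-0.1,-0.1,8.7],[0.0,0.0,0.0]],[5,[-0.2,-0.0,8.8],[0.0,0.0,0.1]]] max 8.8 0.1
```

Insert 142 mm to leave the frame's centre about 67 mm ahead.

Emit:
{"api": "servo_tool", "payload": {"rows": [[5, [0, 0, 9], [0, 0, 0]], [5, [0, 0, 9], [0, 0, 0]], [5, [-0.2, 0, 9], [0, 0, 0]], [5, [-0.2, 0, 7.8], [0, 0, 0]], [5, [0, 0, 0], [0, 0, 0]], [5, [0, 0, 0], [0, 0, 0]]]}}

```text
clock: 52.1
eef_pos: [421.3, -245.7, 76.2]
tcp_rot: [3.141, 0.0, 1.423]
contact_force: [0.0, -0.2, -1.5]
opening: 0.129
```

Emit:
{"api": "servo_tool", "payload": {"rows": [[5, [0, 18, 0], [0, 0, 0]], [5, [0, 18, 0], [0, 0, 0]], [5, [0, 18, 0], [0, 0, 0]], [5, [0, 18, 0], [0, 0, 0]], [5, [0, 18, 0], [0, 0, 0]], [5, [0, 18, 0], [0, 0, 0]], [5, [0, 18, 0], [0, 0, 0]], [5, [0, 15, 0], [0, 0, 0]]]}}

```text
clock: 53.1
eef_pos: [561.9, -266.5, 76.0]
tcp_rot: [-3.142, -0.0, 1.423]
contact_force: [0.2, -0.3, -1.3]
opening: 0.129
```

Emit:
{"api": "servo_tool", "payload": {"rows": [[5, [0, 0, 0], [0, 0, 0]], [5, [0, 0, 0], [0, 0, 0]], [5, [0, 0, -3], [0, 0, 0]], [5, [0, 0, -4], [0, 0, 0]], [5, [0, 0, -5], [0, 0, 0]], [5, [0, 0, -6], [0, 0, 0]], [5, [0, 0, -7], [0, 0, 0]], [5, [0, 0, 0], [0, 0, 0]]]}}

```text
clock: 54.1
eef_pos: [561.1, -266.6, 102.0]
tcp_rot: [3.14, 0.0, 1.423]
contact_force: [0.6, 0.1, -2.4]
opening: 0.129
```

```bash
python3 onlift.py frame_medium w14
```

```text
54.1 [ 561.08069142 -266.59661932  101.99371882] [3.14032655e+00 3.79238363e-04 1.42291780e+00] [ 0.59067062  0.06847418 -2.42689273] [ 0.02078936  0.14300754 -0.0161791 ]
0.71 [113.9 100.4  -8.6] tool [ 2.1 67.8 56.1]
```

Run:
```python
from h import *
S=np.array([575,360.5]);a=np.radians(33.7);u=np.array([np.cos(a),np.sin(a)]);l=np.array([-u[1],u[0]])
s=sense();st=(np.array(s['eef_pos'])+[0,0,58],Ro.from_euler('xyz',s['tcp_rot']))
p=S+124*l-68*u-1*l;print(p)
a=plan([*p,160],123.7,32,5,st)
```

```text
[450.18125512 425.10093596]
[[5,[20.9,-6.6,-0.0],[0.0,0.0,-1.3]],[5,[21.0,-6.1,-0.0],[0.0,0.0,-1.3]],[5,[21.1,-5.6,-0.0],[0.0,0.0,-1.3]],[5,[21.3,-5.2,-0.0],[0.0,0.0,-1.3]],[5,[21.4,-4.7,-0.0],[0.0,0.0,-1.3]],[5,[21.5,-4.2,-0.0],[0.0,0.0,-1.3]],[5,[21.6,-3.7,-0.0],[0.0,0.0,-1.3]],[5,[21.6,-3.2,-0.0],[0.0,0.0,-1.3]],[5,[21.7,-2.7,-0.0],[0.0,0.0,-1.3]],[5,[21.8,-2.2,-0.0],[0.0,0.0,-1.3]],[5,[21.8,-1.7,-0.0],[0.0,0.0,-1.3]],[5,[21.8,-1.2,-0.0],[0.0,0.0,-1.3]],[5,[21.9,-0.8,-0.0],[0.0,0.0,-1.3]],[5,[21.9,-0.3,-0.0],[0.0,0.0,-1.3]],[5,[21.9,0.2,-0.0],[0.0,0.0,-1.3]],[5,[21.9,0.7,-0.0],[0.0,0.0,-1.3]],[5,[21.8,1.2,-0.1],[0.0,0.0,-1.3]],[5,[21.8,1.7,-0.0],[0.0,0.0,-1.3]],[5,[21.8,2.2,-0.1],[0.0,0.0,-1.3]],[5,[21.7,2.7,-0.0],[0.0,0.0,-1.3]],[5,[21.6,3.2,-0.1],[0.0,0.0,-1.3]],[5,[21.6,3.7,-0.0],[0.0,0.0,-1.4]],[5,[21.5,4.3,-0.1],[0.0,0.0,-1.3]],[5,[21.4,4.7,-0.0],[0.0,0.0,-1.4]],[5,[21.2,5.3,-0.1],[0.0,0.0,-1.3]],[5,[21.1,5.7,-0.0],[0.0,0.0,-1.4]],[5,[21.0,6.3,-0.1],[0.0,0.0,-1.3]],[5,[20.8,6.7,-0.0],[0.0,0.0,-1.4]],[5,[20.6,7.2,-0.1],[0.0,0.0,-1.3]],[5,[20.5,7.7,-0.0],[0.0,0.0,-1.4]],[5,[20.3,8.2,-0.1],[0.0,0.0,-1.3]],[5,[20.1,8.7,-0.0],[0.0,0.0,-1.4]]] max 21.9 1.4
```

Emit:
{"api": "servo_tool", "payload": {"rows": [[5, [0, 0, -6], [0, 0, 0]], [5, [0, 0, -10], [0, 0, 0]], [5, [0, 0, -13], [0, 0, 0]], [5, [0, 0, -13], [0, 0, 0]], [5, [0, 0, -10], [0, 0, 0]], [5, [0, 0, -6], [0, 0, 0]], [5, [0, 0, 0], [0, 0, 0]]]}}

```text
clock: 55.08
eef_pos: [560.8, -266.5, 159.7]
tcp_rot: [3.141, 0.0, 1.423]
contact_force: [0.7, -1.3, -3.5]
opening: 0.128
```

Emit:
{"api": "servo_tool", "payload": {"rows": [[5, [7, -2.2, 0], [0, 0, -0.5]], [5, [13.9, -4.4, 0], [0, 0, -0.8]], [5, [21, -6.1, 0], [0, 0, -1.3]], [5, [21.1, -5.6, 0], [0, 0, -1.3]], [5, [21.3, -5.2, 0], [0, 0, -1.3]], [5, [21.4, -4.7, 0], [0, 0, -1.3]], [5, [21.5, -4.2, 0], [0, 0, -1.3]], [5, [21.6, -3.7, 0], [0, 0, -1.3]]]}}

```text
clock: 56.08
eef_pos: [536.1, -113.5, 159.3]
tcp_rot: [3.141, -0.0, 1.583]
contact_force: [-0.1, 0.5, -3.1]
opening: 0.126
```

Emit:
{"api": "servo_tool", "payload": {"rows": [[5, [21.6, -3.2, 0], [0, 0, -1.3]], [5, [21.7, -2.7, 0], [0, 0, -1.3]], [5, [21.8, -2.2, 0], [0, 0, -1.3]], [5, [21.8, -1.7, 0], [0, 0, -1.3]], [5, [21.8, -1.2, 0], [0, 0, -1.3]], [5, [21.9, -0.8, 0], [0, 0, -1.3]], [5, [21.9, -0.3, 0], [0, 0, -1.3]], [5, [21.9, 0.2, 0], [0, 0, -1.3]]]}}

```text
clock: 57.08
eef_pos: [508.3, 59.1, 159.2]
tcp_rot: [3.141, -0.0, 1.765]
contact_force: [0.9, -0.2, -2.8]
opening: 0.128
```

Emit:
{"api": "servo_tool", "payload": {"rows": [[5, [21.9, 0.7, 0], [0, 0, -1.3]], [5, [21.8, 1.2, 0], [0, 0, -1.3]], [5, [21.8, 1.7, 0], [0, 0, -1.3]], [5, [21.8, 2.2, 0], [0, 0, -1.3]], [5, [21.7, 2.7, 0], [0, 0, -1.3]], [5, [21.6, 3.2, -0.1], [0, 0, -1.3]], [5, [21.6, 3.7, 0], [0, 0, -1.4]], [5, [21.5, 4.3, 0], [0, 0, -1.3]]]}}

```text
clock: 58.08
eef_pos: [480.3, 231.9, 159.3]
tcp_rot: [3.141, -0.0, 1.948]
contact_force: [0.2, 0.5, -2.8]
opening: 0.127
```

Emit:
{"api": "servo_tool", "payload": {"rows": [[5, [21.4, 4.7, 0], [0, 0, -1.4]], [5, [21.2, 5.3, 0], [0, 0, -1.3]], [5, [21.1, 5.7, 0], [0, 0, -1.4]], [5, [21, 6.3, 0], [0, 0, -1.3]], [5, [20.8, 6.7, 0], [0, 0, -1.4]], [5, [20.6, 7.2, 0], [0, 0, -1.3]], [5, [20.5, 7.7, 0], [0, 0, -1.4]], [5, [20.3, 8.2, 0], [0, 0, -1.3]]]}}

```text
clock: 59.08
eef_pos: [453.3, 404.9, 159.2]
tcp_rot: [-3.142, -0.0, 2.137]
contact_force: [-0.4, -0.1, -2.3]
opening: 0.13
```

Emit:
{"api": "servo_tool", "payload": {"rows": [[5, [13, 5.7, 0], [0, 0, -0.9]], [5, [7, 3, 0], [0, 0, -0.5]], [5, [0, 0, 0], [0, 0, 0]], [5, [0, 0, 0], [0, 0, 0]], [5, [0, 0, 0], [0, 0, 0]], [5, [0, 0, 0], [0, 0, 0]]]}}

```text
clock: 59.82
eef_pos: [450.2, 424.7, 159.4]
tcp_rot: [3.142, 0.0, 2.159]
contact_force: [-0.3, 0.1, -3.2]
opening: 0.13
```

```bash
python3 onlift.py frame_medium w15
python3 - <<'E'
from h import *
plan([450.2,425.1,118],123.7,4,5)
E
```

```text
59.825 [450.18013563 424.67005794 159.37995793] [3.14153605e+00 1.19832890e-05 2.15893545e+00] [-0.26810886  0.05743642 -3.20456265] [-0.02684328  0.12573511  0.01471579]
0.82 [113.8 100.8  33.6] tool [ 0.9 67.5 56. ]
[[5,[0.1,0.1,10.3],[0.0,0.0,0.0]],[5,[0.0,0.0,10.4],[0.0,0.0,0.0]],[5,[0.1,0.1,10.3],[0.0,0.0,0.0]],[5,[0.0,0.0,10.4],[0.0,0.0,0.0]]] max 10.4 0.0
```

Emit:
{"api": "servo_tool", "payload": {"rows": [[5, [0, 0, 9], [0, 0, 0]], [5, [0, 0, 11], [0, 0, 0]], [5, [0, 0, 11], [0, 0, 0]], [5, [0, 0, 10], [0, 0, 0]], [5, [0, 0, 4], [0, 0, 0]], [5, [0, 0, 3], [0, 0, 0]], [5, [0, 0, 3], [0, 0, 0]], [5, [0, 0, 2.3], [0, 0, 0]]]}}

```text
clock: 60.92
eef_pos: [450.2, 425.2, 106.1]
tcp_rot: [3.141, -0.0, 2.159]
contact_force: [-0.1, -1.3, -1.2]
opening: 0.126
```

Emit:
{"api": "servo_tool", "payload": {"rows": [[5, [0, 0, 0], [0, 0, 0]], [5, [0, 0, 0], [0, 0, 0]], [5, [0, 0, 0], [0, 0, 0]]]}}

```text
clock: 61.3
eef_pos: [450.1, 425.1, 106.2]
tcp_rot: [3.141, -0.0, 2.159]
contact_force: [-0.3, -1.1, -1.5]
opening: 0.126
```

Emit:
{"api": "servo_tool", "payload": {"rows": [[5, [0, -12, 0], [0, 0, 0]], [5, [0, -20, 0], [0, 0, 0]], [5, [0, -20, 0], [0, 0, 0]], [5, [0, -20, 0], [0, 0, 0]], [5, [0, -20, 0], [0, 0, 0]], [5, [0, -20, 0], [0, 0, 0]], [5, [0, -20, 0], [0, 0, 0]], [5, [0, -15, -5], [0, 0, 0]]]}}

```text
clock: 62.3
eef_pos: [326.3, 342.2, 110.9]
tcp_rot: [-3.14, 0.0, 2.16]
contact_force: [0.7, 0.5, -1.0]
opening: 0.128
```

Emit:
{"api": "servo_tool", "payload": {"rows": [[5, [0, -5, -20], [0, 0, 0]], [5, [0, 0, -20], [0, 0, 0]], [5, [0, 0, 0], [0, 0, 0]]]}}

```text
clock: 62.68
eef_pos: [324.2, 341.3, 152.5]
tcp_rot: [3.138, -0.001, 2.16]
contact_force: [0.1, -0.7, -2.1]
opening: 0.132
```

Run:
```python
from h import *
s=sense();print(s['clock'],s['eef_pos'],s['tcp_rot'],s['contact_force'])
a=plan([424.3,173.1,130],30.24,12,5)
```

```text
62.675 [324.1839206  341.33828008 152.47222512] [ 3.13815897e+00 -7.62877422e-04  2.15952184e+00] [ 0.10643599 -0.74038614 -2.07974366]
[[5,[-16.3,-0.9,1.9],[0.0,-0.0,7.8]],[5,[-16.3,1.4,1.9],[0.0,-0.0,7.8]],[5,[-15.9,3.6,1.8],[0.0,-0.0,7.8]],[5,[-15.3,5.7,1.9],[0.0,-0.0,7.8]],[5,[-14.4,7.7,1.8],[0.0,-0.0,7.8]],[5,[-13.2,9.6,1.9],[0.0,-0.0,7.8]],[5,[-11.8,11.3,1.8],[0.0,-0.0,7.8]],[5,[-10.1,12.8,1.9],[0.0,-0.0,7.8]],[5,[-8.3,14.0,1.8],[-0.0,-0.1,7.8]],[5,[-6.3,15.0,1.9],[0.0,-0.0,7.8]],[5,[-4.2,15.8,1.9],[0.0,-0.1,7.7]],[5,[-2.1,16.1,1.8],[0.0,-0.0,7.8]]] max 16.3 7.8
```

Emit:
{"api": "servo_tool", "payload": {"rows": [[5, [-16.3, -0.9, 0], [0, 0, 7.8]], [5, [-16.3, 1.4, 0], [0, 0, 7.8]], [5, [-15.9, 3.6, 0], [0, 0, 7.8]], [5, [-15.3, 5.7, 0], [0, 0, 7.8]], [5, [-14.4, 7.7, 0], [0, 0, 7.8]], [5, [-13.2, 9.6, 0], [0, 0, 7.8]], [5, [-11.8, 11.3, 0], [0, 0, 7.8]], [5, [-10.1, 12.8, 2], [0, 0, 7.8]]]}}

```text
clock: 63.68
eef_pos: [390.3, 227.7, 148.3]
tcp_rot: [-3.141, 0.0, 1.066]
contact_force: [-0.0, 0.0, -0.6]
opening: 0.126
```

Emit:
{"api": "servo_tool", "payload": {"rows": [[5, [-8.3, 14, 5], [0, 0, 7.8]], [5, [-6.3, 15, 5], [0, 0, 7.8]], [5, [-4.2, 15.8, 5], [0, 0, 7.7]], [5, [-2.1, 16.1, 5], [0, 0, 7.8]], [5, [0, 0, 0], [0, 0, 0]], [5, [0, 0, 0], [0, 0, 0]], [5, [0, 0, 0], [0, 0, 0]]]}}

```text
clock: 64.55
eef_pos: [423.4, 172.8, 129.0]
tcp_rot: [-3.141, -0.0, 0.53]
contact_force: [0.6, -0.2, -1.3]
opening: 0.13
```

Run:
```python
from h import *
s=sense();print(s['clock'],s['eef_pos'],s['tcp_rot'],s['contact_force'])
a=plan([422,171.1,85],29.0,4,5)
```

```text
64.55 [423.4099172  172.83471347 129.00339749] [-3.14146885e+00 -9.02406951e-05  5.29626329e-01] [ 0.6323174  -0.18111767 -1.28126042]
[[5,[-0.5,0.2,11.0],[-0.0,-0.0,0.3]],[5,[-0.5,0.2,11.0],[-0.0,-0.0,0.3]],[5,[-0.5,0.2,11.0],[-0.0,-0.0,0.4]],[5,[-0.6,0.2,11.0],[-0.0,-0.0,0.3]]] max 11.0 0.4
```

Emit:
{"api": "servo_tool", "payload": {"rows": [[5, [-0.5, 0.2, 11], [0, 0, 0.3]], [5, [-0.5, 0.2, 11], [0, 0, 0.3]], [5, [-0.5, 0.2, 11], [0, 0, 0.4]], [5, [-0.5, 0.2, 11], [0, 0, 0.3]], [5, [0, 0, 5], [0, 0, 0]], [5, [0, 0, 3], [0, 0, 0]], [5, [0, 0, 2], [0, 0, 0]], [5, [0, 0, 0], [0, 0, 0]]]}}

```text
clock: 65.55
eef_pos: [422.4, 170.7, 75.1]
tcp_rot: [3.142, -0.0, 0.505]
contact_force: [0.0, 0.6, -1.0]
opening: 0.126
```

Run:
```python
from h import *
s=sense();print(s['clock'],s['eef_pos'],s['tcp_rot'],s['contact_force'])
```

```text
65.55 [422.41310967 170.73076341  75.05828009] [ 3.14159015e+00 -1.64882490e-04  5.04876506e-01] [ 0.00760445  0.55749829 -1.03741758]
```

Lower the last millimetre or so until it rests, open, rise and look.

Emit:
{"api": "servo_tool", "payload": {"rows": [[5, [0, 0, 0.7], [0, 0, 0]], [5, [0, 0, 0.5], [0, 0, 0]], [5, [0, 0, 0], [0, 0, 0]], [20, [0, 0, 0], [0, 0, 0]], [40, [0, 0, 0], [0, 0, 0]], [85, [0, 0, 0], [0, 0, 0]], [85, [0, 0, 0], [0, 0, 0]], [85, [0, 0, 0], [0, 0, 0]]]}}

```text
clock: 66.55
eef_pos: [422.3, 170.7, 73.8]
tcp_rot: [-3.142, 0.0, 0.505]
contact_force: [0.1, 0.2, -0.0]
opening: 0.995
```

Emit:
{"api": "servo_tool", "payload": {"rows": [[85, [0, 0, 0], [0, 0, 0]], [85, [0, 0, -15], [0, 0, 0]], [85, [0, 0, -30], [0, 0, 0]], [85, [0, 0, -45], [0, 0, 0]], [85, [0, 30, -45], [0, 0, 0]], [85, [0, 35, -45], [0, 0, 0]], [85, [0, 0, 0], [0, 0, 0]], [85, [0, 0, 0], [0, 0, 0]]]}}

```text
clock: 67.55
eef_pos: [453.3, 113.7, 254.0]
tcp_rot: [-3.141, -0.0, 0.504]
contact_force: [-0.7, -0.8, 0.2]
opening: 0.994
```

Run:
```python
from h import *
s=sense();print(s['clock'],s['eef_pos'],s['tcp_rot'],s['contact_force'])
w=grab_frame('wrist')
for t,z in [('lifter',6),('mat',3)]:
    for c,r,p in masks('wrist',t,n=1,z=z): print(t,round(c,2),np.round(r[0]),np.round(r[1:],1))
S=np.array([575,360.5]);a=np.radians(33.7);u=np.array([np.cos(a),np.sin(a)]);l=np.array([-u[1],u[0]])
for c in('top','scene'):
    im=grab_frame(c)
    for t in DIM:
        if t!='stand':
            init=None if c=='top' else {'frame_large':[578,358,33.7],'frame_medium':[507,463,33.7],'frame_small':[646,254.5,33.5]}[t]
            b=fit(c,t,init=init,zoff=30);v=b[0][:2]-S;print(c,t,'stand xy',np.round([v@u,v@l],1),'yaw',round(b[0][2]-33.7,1),round(b[1],2))
    if c=='top':tp=im
cv2.imwrite('pics/end.png',np.vstack([cv2.resize(tp[60:300,60:460],(640,384)),w[0:215]]))
```

```text
67.55 [453.26796996 113.73008292 254.02932515] [-3.14135252e+00 -2.23712215e-04  5.04135737e-01] [-0.73169965 -0.77012168  0.17023258]
lifter 0.81 [428. 115.] [ 98.1 165.3  29.1]
mat 0.79 [443. 119.] [ 94.2 188.7  28.3]
top frame_large stand xy [35.  -6.7] yaw 6.3 -0.45
top frame_medium stand xy [  0.  123.7] yaw -0.1 -0.76
top frame_small stand xy [   0.6 -128. ] yaw -0.8 -0.87
scene frame_large stand xy [-1.3 -1.8] yaw 0.7 -0.93
scene frame_medium stand xy [ -1.4 122.9] yaw 0.5 -0.92
scene frame_small stand xy [  -3.1 -126.6] yaw 0.6 -0.91
```

View pics/end.png

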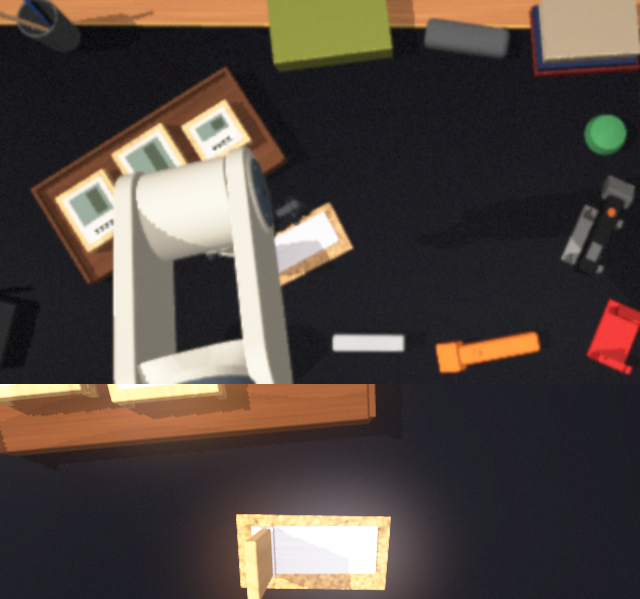

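All three frames lie on the stand within about 3 mm of its midline, the lifter is flat on its mat, and the scanner is in its cradle. The gripper is clear, so I'm handing in.

```bash
python3 -c "
from rig import *
print(sense()['clock'],sign_off())"
```

```text
the job is handed in; nothing more can be done
68.1 None
```

The job is done and handed in at 68 s on the clock; `sign_off()` gives no verdict, so what follows is from my own checks.

- **Scanning:** All three frames were present. I read large, then medium, then small while they still lay on the desk, holding each for about 1.5–2 s from about 7 cm. The computed beam point was within about 3 mm of each label's centre. The scanner gives no read confirmation, so the reads themselves are inferred from the geometry. I then laid the scanner back in its cradle, and the wrist picture showed it seated straight.
- **Frames:** I carried the small, large and medium frames onto the stand with the lifter. Scene-camera fits put each centre within about 3 mm of the midline between front and back. They sit about 125 mm apart across the stand and are turned less than 1° from it.
- **Lifter:** It is back flat on its mat, set about 4 mm and 1° closer to the mat's centre than it first lay. Its network mask was too rough to measure this afterwards, so it rests on the arm's pose and the last picture.
- **Left alone:** The last picture shows the scanner in its cradle and the paperweight where it was. I did not look again at the mug, which was outside that crop, but the arm never worked near it after the start. I saw no frame get knocked aside.

**One check that disagreed:** the last top-camera fit of the large frame was poor (overlap 0.45) because the arm hid most of it. An earlier unobstructed top view and the final scene fit (overlap 0.93) both show it in place.

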